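# Load the drying bay and reset its casement stay

## Robot

A 6-joint arm with a two-finger parallel gripper is mounted at the origin on the work surface. World frame = base frame: x ahead of the robot, y to its left, z up, the work surface at z = 0. Lengths are in m, angles in rad, forces in N, time in s.
With the tool pointing down it reaches from about 0.25 to 0.725 m from the base axis. Payload 9.7 kg.
Tool frame: the origin (TCP) lies on the centre line of the jaws, within the pads' length; the fingertips stand 8 mm ahead of it and the grasp point (between the pads) lies 11 mm behind it (ctrl.tip_reach is the distance from the TCP to the fingertips, in m); z points along the fingers, y is the line along which they close (so a half turn about z gives the same grasp; the last joint's range is limited). The gripper opens to 85 mm and grips with 20 to 120 N. Pads are 22 mm wide; open, the fingers measure 114 mm over their backs; the gripper's body (76 mm by 85 mm) begins 54 mm behind the grasp point. The pads swing forward as they close: fully open they stand 13 mm farther back than shut.
Start: joints at [1.248, 0.087, 0.176, 1.66, 0, 1.571], TCP at [0.174, 0.522, 0.239] pointing down, gripper open.
Joint ranges: [-3.13, 3.13], [-0.85, 1.81], [-1.15, 1.24], [-2.2, 2.28], [-1.44, 1.52], [-3.14, 3.14]. Speed limits (rad/s): [2.22, 2.22, 2.57, 3.14, 3.14, 3.14].

## Interface

Orientations are given as a unit quaternion [w, x, y, z].
In Python, from plant import ctrl gives the robot as it stands.
- The arm moves only by the tool jog_arm, never from a script. Its argument "deltas" is a list of rows, each an object of numbers: "dx", "dy", "dz": the shift along the tool's x, y, z in units of 40 mm (1.0 is 40 mm); "rx", "ry", "rz": the turn, a rotation vector about the tool's x, y, z in degrees; "claw": the finger opening in mm, from 0 to 85.4. A call has exactly 5 rows; each row is the pose to reach, as a shift and turn from the pose commanded when the call began, along the tool's axes at that moment; what a row does not reach only later rows make up. A row lasts 1/10 s, in which the tool goes at most 50 mm and 8.59 degrees, less where a joint would pass 70% of its speed; a pose out of reach is approached as far as the arm can. A call with a gripper value outside its range is refused whole. The fingers move at their own pace and stop on an object; "force" is the grip in N (left out, the last holds). Time passes only in rows, so rows that repeat a pose let the fingers close, or fill a call up. It gives the time, the measured TCP pose, the force, the opening and the grip force at its end, in the units of the state.
- ctrl.get_state(): the state, without advancing time (a new reading comes with each control period).
- ctrl.camera(name): name is "side" or "top" or "wrist"; returns a dict with "frame" (400x640x3 uint8, blue, green, red), "z_map" (400x640 float32, m along the optical axis (not along the pixel's ray), 0 where there is no reading), "vertical_fov" (degrees; the focal length in pixels is half the picture's height over the tangent of half this angle, whatever the lens; pixels are square), "cx", "cy" (the principal point, pixels), "k1" (the pictures are not rectified: a ray, as slopes to the right and down, at radius r is drawn at 1 + k1 r^2 times it, then the intrinsics apply), "pose" (4x4, takes a point from camera to world coordinates). Camera axes: x right, y up, looking along -z (the intrinsics and any distortion apply to the point x, -y, -z); pixel columns grow to the right and rows downward; lengths in m; the calibration is good to about 2 mm. A picture is of the moment at which its call begins.
- ctrl.sign_off(): hands the job in; it is judged then, once.
Trained networks look in a picture, given as the dict that the camera call returned (one of the last four; its "shot" number tells which), for a name from the list of things; names that differ only in an ending like _2 or _b are one class to them, and where a whole thing is asked for, a point or a joint stands for the part that bears it (a point fixed in the world has none). Each returns a list of dicts, best first, with "score" (0 to 1); they miss things now and then, are a little off and sometimes report something else, mostly with a low value. They report only what shows in the picture. A call takes as long as a camera call. They do not tell look-alikes from the thing itself.
- ctrl.masks_of(picture, target): "pixels" (400x640 bool, what is visible of it) and "xy" ([column, row] in pixels, amid what is visible of it).
- ctrl.place_of(picture, target): "xy" ([column, row] in pixels: a listed point, or the origin of a listed thing).
The state is a dict: "t": time; "qpos": joint angles; "joint_vel": joint speeds; "tau": joint torques, N m; "tool_pos": TCP position; "tcp_rot": TCP orientation; "force": force on the tool from outside, world axes, zero at the start; "wrist_torque": the same for the moment, N m; "width": finger opening in m; "finger_force": force on a finger pad.
Only numpy, scipy, OpenCV 4.12 (cv2) and the standard library are available. Lean on these libraries where they do the work, as an engineer would, in place of code of your own. Each camera call takes 0.05 s, during which the arm holds its last target. There are 200 camera calls.

## Task

Load the drying bay: unhook the casement's stay and drop its end hole, the one nearest the knob, over the pin so that the casement is held wide open, then stand every white unglazed piece that lies about (little vases and cats) upright on the ware tray and push the tray, handle last, up the ramp until it is wholly inside the bay. Then move the stay to its middle hole, dropped right down over the pin, so that the casement is left half open for drying; do not disturb the mug, the ink bottle or the jar.

Things in the scene. Friction and masses are not known exactly. Their poses are not given: they have to be found in the camera images.
- bay: fixed drying bay, a light-wood box without a roof, 250 wide, 264 deep, walls 85 high, open in front. Origin: at table height, middle of the front edge of its raised floor. y points into the bay (the way the tray is pushed), x along the front towards the hinge side. Floor 8 above the table from y 0 to 250, clear from x -105 to 105. A top rail (x 65 to 125, top 88 high) overhangs the hinge side
- casement (a joint): opening angle, rad: 0 shut, 0.21 at the start, 0.70 with the middle hole on the pin, 1.48 with the end hole, stop at 1.8. A framed glass panel 200 long, 16 thick, 14 to 83 above the table, swinging out over the ramp on an upright hinge (point bay_hinge); light friction, no spring. At angle A it points from the hinge along (-cos A, -sin A) in the bay's frame
- ramp_foot (a point): middle of the foot of the bay's ramp, at table height, 60 before the floor's front edge (y -60 in the bay's frame). The ramp, as wide as the bay, rises from here to the floor, 8 high
- bay_hinge (a point): foot of the casement's upright hinge axis, at x 105, y -10 in the bay's frame, at table height
- stay (a joint): lift of the stay, rad: 0 level (stop), grows as its knob end is raised, up to 0.7; falls back by its own weight. A hole that rests on top of the pin instead of over it reads above 0.05
- stay_pivot (a point): pivot of the stay on top of the casement, 100 from the hinge axis, 95 above the table. The stay, a dark steel flat bar 26 wide, 6 thick (underside 92 above the table when level) with three round 13 mm holes and a brass knob, swings freely sideways about it and tips up from it
- stay_hole1 (a point): centre of the hole nearest the pivot (138 from it), on the pin at the start
- stay_hole2 (a point): centre of the middle hole, 169 from the pivot
- stay_hole3 (a point): centre of the end hole, nearest the knob, 197 from the pivot
- stay_knob (a point): grip point on the stay's knob, an upright brass cylinder 18 across and 40 tall standing on the bar 240 from the pivot; the point is on its axis, 24 above the bar's top, 122 above the table when level. Lifting it 35 mm frees the bar from the pin; moved sideways while lifted it takes stay and casement along
- pin_top (a point): top of the fixed upright brass pin, 8 across with a round end, 110 above the table; it stands 12 above the top face of a level bar. In the bay's frame at x 79, y 87
- tray: loose plywood ware tray, 145 (its x) by 210 (its y), 0.5 kg; floor 6 thick, dark rim 6 wide and 12 high all round. Origin under its middle. Its +y end is the front; an upright dark handle board stands on the back (-y) rim
- tray_handle (a point): grip point on the tray's handle board, which is 70 wide (tray x), 12 thick (tray y) and 60 high above the tray's underside; the point is 45 above the underside, 97 behind the tray's middle
- tray_back (a point): middle of the tray's back edge at its underside, 105 behind the tray's middle
- vase1: white bud vase, 54 across and straight-sided for its lower 36, narrow neck, 62 tall, 0.15 kg, heavy foot, standing upright; origin at the centre of its flat underside, z up its axis. Absent in some starts (then None).
- vase2: second white bud vase, the same as vase1, standing upright; origin at the centre of its flat underside, z up its axis. Absent in some starts (then None).
- cat1: white cat figure, round body 54 across and straight-sided for its lower 34, head and ears above, 71 tall, 0.15 kg, heavy foot, standing upright; origin at the centre of its flat underside, z up its axis. Absent in some starts (then None).
- cat2: second white cat figure, the same as cat1, standing upright; origin at the centre of its flat underside, z up its axis. Absent in some starts (then None).
- mug: bystander: white mug with handle, 76 across, 85 tall, origin under its middle; leave alone
- ink_bottle: bystander: amber bottle, 52 across, 110 tall, origin under its middle; leave alone
- jar: bystander: glass jar with metal cap, 68 across, 70 tall, origin under its middle; leave alone
There are look-alikes about, which are no part of the job. Leave any black or green look-alike of the vase2 alone. What is shaped like the cat2 but green is not meant.

How it is judged:
On the way, in this order (a step that is already met when the one before it is completed fails the run):
1. the stay's end hole is right down over the pin and the casement is wide open (horizontal distance between stay_hole3 and pin_top below 0.006 m and value of joint stay below 0.03 rad and value of joint casement above 1.2 rad), for 0.2 s.
2. the tray is wholly inside the bay with every piece standing on it (y of tray_back in the frame of bay above 0 m and y of tray in the frame of bay below 0.16 m and x of tray in the frame of bay between -0.06 and 0.06 m and z of tray in the frame of bay below 0.014 m and angle between tray's own z axis and vertical below 0.06 rad and x of vase1 in the frame of tray between -0.055 and 0.055 m and y of vase1 in the frame of tray between -0.08 and 0.085 m and z of vase1 in the frame of tray between -0.005 and 0.015 m and angle between each of vase1, vase2, cat1, cat2's own z axis and vertical below 0.2 rad and x of vase2 in the frame of tray between -0.055 and 0.055 m and y of vase2 in the frame of tray between -0.08 and 0.085 m and z of vase2 in the frame of tray between -0.005 and 0.015 m and x of cat1 in the frame of tray between -0.055 and 0.055 m and y of cat1 in the frame of tray between -0.08 and 0.085 m and z of cat1 in the frame of tray between -0.005 and 0.015 m and x of cat2 in the frame of tray between -0.055 and 0.055 m and y of cat2 in the frame of tray between -0.08 and 0.085 m and z of cat2 in the frame of tray between -0.005 and 0.015 m), for 0.2 s.
At the end, for the whole second after the job is handed in: Middle hole over the pin (within 6 mm seen from above, stay level within 0.03 rad), casement at 0.5 to 0.95 rad; tray flat on the bay floor, its back edge past the floor's front edge; every present piece upright (within 0.2 rad) on the tray floor; all at rest (all of step 2 and horizontal distance between stay_hole2 and pin_top below 0.006 m and value of joint stay below 0.03 rad and value of joint casement between 0.5 and 0.95 rad and velocity of joint casement between -0.05 and 0.05 rad/s and linear speed of each of vase1, vase2, cat1, cat2, tray below 0.02 m/s); the robot touches nothing.
It fails at once if the mug is moved more than 3 cm or tipped over (distance of mug from where it was at the start of the episode above 0.03 m or angle between mug's own z axis and vertical above 0.5 rad).
It fails at once if the ink bottle is moved more than 3 cm or tipped over (distance of ink_bottle from where it was at the start of the episode above 0.03 m or angle between ink_bottle's own z axis and vertical above 0.5 rad).
It fails at once if the jar is moved more than 3 cm or tipped over (distance of jar from where it was at the start of the episode above 0.03 m or angle between jar's own z axis and vertical above 0.5 rad).
Of vase1, vase2, cat1, cat2 only 2 to 4 are there at a start; the rules pass over those that are not, and their reading is None.
At some moment in a run one of vase1, vase2, cat1, cat2 may be knocked a few centimetres aside while the robot is not near it.
It also fails if it takes over 210 s, if anything falls off the work surface, if the arm or the gripper's body presses on something with over 40 N, if the wrist force passes 120 N, or if a joint passes its speed limit or range.

## Working session

There is one attempt and no reset: what is moved stays moved. The work goes in short steps, Python scripts to look and compute and a tool call to move; the robot and the scene stay as the last step left them, time stands still between calls to the robot, and variables do not carry over. Pictures are saved under pics/ and viewed, at most 14 in all, crops included, and the job is handed in when it is done.

Besides the shell and the picture viewer there is one more tool, called after "Call:" in YAML: its name, and indented under it one key for each argument. jog_arm: Moves the arm, as the interface text tells. Its arguments: {"type":"object","properties":{"deltas":{"type":"array"},"force":{"type":"number"}},"required":["deltas"]}

```bash
ls; mkdir -p pics
cat > h.py <<'E'
import numpy as np, cv2
from plant import ctrl
from scipy.spatial.transform import Rotation as R
def K(p):
    f=200/np.tan(np.radians(p["vertical_fov"])/2); return f
def ray(p,xy):
    f=K(p); d=np.array([(xy[0]-p["cx"])/f,(xy[1]-p["cy"])/f]); u=d.copy()
    for _ in range(20): u=d/(1+p["k1"]*(u@u))
    return u
def w(p,xy,z=None,depth=None):
    """pixel -> world, at world height z or depth"""
    u=ray(p,xy); P=np.array(p["pose"]); d=P[:3,:3]@np.array([u[0],-u[1],-1.]); o=P[:3,3]
    if z is not None: return o+d*(z-o[2])/d[2]
    if depth is None: depth=p["z_map"][int(round(xy[1])),int(round(xy[0]))]
    return o+d*depth
def px(p,X):
    P=np.array(p["pose"]); c=P[:3,:3].T@(np.array(X)-P[:3,3]); u=np.array([c[0],-c[1]])/-c[2]
    return u*(1+p["k1"]*(u@u))*K(p)+[p["cx"],p["cy"]]
def cloud(p,mask):
    ys,xs=np.nonzero(mask&(p["z_map"]>0)); return np.array([w(p,(x,y)) for x,y in zip(xs,ys)])
def save(p,n): cv2.imwrite("pics/"+n+".png",p["frame"])
def rel(X):
    """world point -> jog units in tool frame from measured TCP"""
    s=ctrl.get_state(); q=s["tcp_rot"]; r=R.from_quat([q[1],q[2],q[3],q[0]])
    return r.inv().apply(np.array(X)-s["tool_pos"])/0.04
E
python3 - <<'E'
from h import *
for n in ("top","side"):
    p=ctrl.camera(n); save(p,n+"1"); print(n,np.round(p["pose"],3).tolist(),p["vertical_fov"])
    for t in "bay ramp_foot bay_hinge stay_pivot stay_hole1 stay_hole3 stay_knob pin_top tray tray_handle tray_back vase1 cat1 mug ink_bottle jar".split():
        for r in ctrl.place_of(p,t)[:6]:
            print(t,np.round(r["xy"],1),round(r["score"],2),np.round(w(p,r["xy"],0),3)[:2])
s=ctrl.get_state();print(s)
E
```

```text
pics
top [[0.001, 0.979, -0.205, 0.318], [-1.0, 0.0, -0.005, -0.061], [-0.004, 0.205, 0.979, 1.182], [0.0, 0.0, 0.0, 1.0]] 51.31389557080093
bay [228.1 242.1] 0.65 [0.44  0.209]
bay [441.7 241. ] 0.27 [ 0.444 -0.402]
ramp_foot [251.  237.2] 0.68 [0.455 0.144]
bay_hinge [226.4 209.7] 0.79 [0.535 0.219]
stay_pivot [234.4 234.3] 0.91 [0.463 0.192]
stay_hole1 [162.5 212.9] 0.89 [0.525 0.409]
stay_hole1 [183.3 222.1] 0.78 [0.498 0.344]
stay_hole1 [171.4 217.1] 0.64 [0.512 0.381]
stay_hole3 [162.5 212.9] 0.89 [0.525 0.409]
stay_hole3 [183.3 222.1] 0.78 [0.498 0.344]
stay_hole3 [171.4 217.1] 0.64 [0.512 0.381]
stay_knob [146.4 208.6] 0.93 [0.537 0.459]
stay_knob [226.2 208.8] 0.16 [0.537 0.219]
pin_top [181.1 219.1] 0.63 [0.506 0.351]
tray [366.4 232.6] 0.92 [ 0.468 -0.186]
tray [403.6 228.7] 0.49 [ 0.479 -0.293]
tray_handle [209.3 173.1] 0.69 [0.645 0.275]
tray_back [404.6 225.6] 0.75 [ 0.488 -0.296]
vase1 [478.7 242. ] 0.68 [ 0.44  -0.511]
vase1 [460.9 275.3] 0.64 [ 0.346 -0.453]
vase1 [443.5 241.5] 0.57 [ 0.442 -0.407]
cat1 [436.1 204.8] 0.83 [ 0.549 -0.391]
cat1 [371.8 160.8] 0.74 [ 0.6
[... 1685 characters left out ...]
.37 [0.509 0.475]
{'t': 1.7, 'qpos': array([ 1.24799373e+00,  8.69145492e-02,  1.75900652e-01,  1.65981399e+00,
       -1.02464365e-05,  1.57081075e+00]), 'joint_vel': array([ 0.00033123, -0.0001019 ,  0.00086039,  0.00070746, -0.00051596,
        0.00075368]), 'tau': array([-5.84834033e-04, -5.20095026e+01,  4.64856434e+01,  1.96803812e-03,
       -2.09614598e-05, -5.00691328e-06]), 'tool_pos': array([0.17447448, 0.52158471, 0.2392765 ]), 'tcp_rot': array([ 2.52120494e-06,  1.60708569e-01,  9.87001903e-01, -1.63962117e-05]), 'force': array([1.04188482, 0.01524116, 0.71876008]), 'wrist_torque': array([-0.03472161,  0.03244849,  0.05185999]), 'finger_force': 0.0, 'width': 0.08538938430934961}
```

View pics/top1.png

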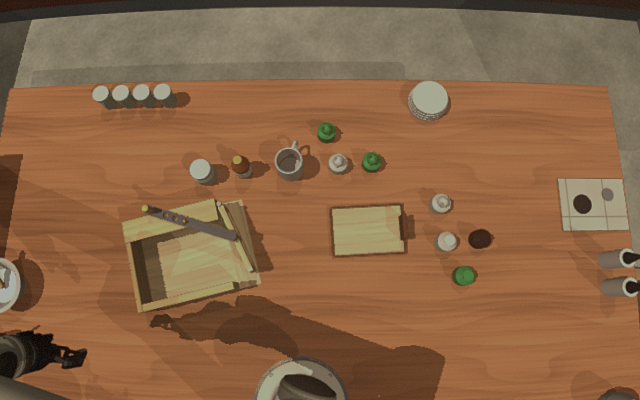

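View pics/side1.png

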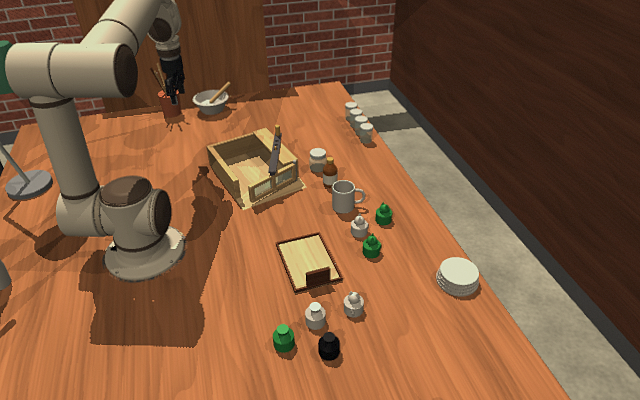

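The top view shows the bay at left (130-260, 200-310) with the stay bar running from the pivot at (235,235) to the knob at (146,209). The tray is in the middle with its handle at (403,230).

Candidates for the white pieces, as top-view pixels:
- **White:** cat? (338,163), cat? (441,204), vase? (446,241).
- **Look-alikes to leave alone:** green cats (326,132) and (372,161), green vase (464,275), black vase (479,239).

The mug is at (289,163), the ink bottle at (241,165) and the jar at (201,170). I'll check the three white ones in a crop.

Run:
```python
from h import *
from scipy.optimize import least_squares
P={n:ctrl.camera(n) for n in("top","side")}
p=P["side"]; f=p["frame"]
a=cv2.resize(f[270:370,260:400],None,fx=4,fy=4,interpolation=cv2.INTER_CUBIC)
b=cv2.resize(f[195:270,330:400],None,fx=3.4,fy=3.4,interpolation=cv2.INTER_CUBIC)[:400]
b=cv2.copyMakeBorder(b,0,400-b.shape[0],0,0,cv2.BORDER_CONSTANT); cv2.imwrite("pics/crop.png",np.hstack([a,b]))
# joint point sightings top+side -> bay pose
pts={"ramp_foot":(0,-.06,0),"bay_hinge":(.105,-.01,0),"pin_top":(.079,.087,.110),"bay":(0,0,0)}
obs=[]
for n,p in P.items():
    for t,X in pts.items():
        r=ctrl.place_of(p,t)
        if r and r[0]["score"]>.5: obs.append((n,X,r[0]["xy"],t))
def T(v,X): c,s=np.cos(v[2]),np.sin(v[2]); return np.array([v[0]+c*X[0]-s*X[1],v[1]+s*X[0]+c*X[1],X[2]])
F=lambda v:np.concatenate([px(P[n],T(v,X))-xy for n,X,xy,t in obs])
r=least_squares(F,[.44,.2,0.2],loss="soft_l1"); print("bay",r.x)
for o,e in zip(obs,F(r.x).reshape(-1,2)): print(o[0],o[3],e.round(1))
def tri(a,b):
    f=lambda X:np.concatenate([px(P["top"],X)-a,px(P["side"],X)-b]); s=least_squares(f,[.5,0,.05]); return s.x.round(4),round(float(np.abs(s.fun).max()),1)
for t in("stay_knob","stay_pivot","tray_back","tray_handle"):
    A=ctrl.place_of(P["top"],t);B=ctrl.place_of(P["side"],t)
    if A and B: print(t,[(tri(a["xy"],b["xy"])) for a in A[:2] for b in B[:2]])
# white pieces: origin pixel at z=0 plus mask cloud
for n,p in P.items():
    for t in("cat1","vase1"):
        for m in ctrl.masks_of(p,t):
            c=cloud(p,m["pixels"]); 
            if len(c)==0: continue
            col=p["frame"][m["pixels"]].mean(0)
            print(n,t,round(m["score"],2),np.round(m["xy"]),col.round(),"ctr",((np.percentile(c,3,0)+np.percentile(c,97,0))/2)[:2].round(3),"top",np.percentile(c[:,2],98).round(3))
    m=ctrl.masks_of(p,"tray")[0]; 
    if n=="top":
        box=cv2.minAreaRect(np.array([w(p,(x,y),.009)[:2]*1000 for y,x in np.argwhere(m["pixels"])],np.float32)); print("tray",box)
```

```text
bay [0.42995964 0.20255202 0.28854762]
top ramp_foot [-0. -0.]
top bay_hinge [-1.2 -0.1]
top pin_top [-0.3 -0.1]
top bay [-0.2  1. ]
side ramp_foot [0.  0.6]
side bay_hinge [2.  2.2]
side pin_top [-0.1  3. ]
side bay [ 0.2 -0. ]
stay_knob [(array([0.5097, 0.3975, 0.1376]), 2.7), (array([ 0.5697,  0.6194, -0.3671]), 12.5), (array([0.4363, 0.1308, 0.2888]), 6.2), (array([ 0.4594,  0.2031, -0.0432]), 3.2)]
stay_pivot [(array([ 0.5403,  0.1927, -0.029 ]), 31.7), (array([0.4403, 0.1686, 0.1021]), 2.6)]
tray_back [(array([ 0.4809, -0.2954,  0.0026]), 2.4), (array([ 0.4107, -0.2176,  0.3842]), 13.9)]
tray_handle [(array([ 0.7256,  0.7978, -1.153 ]), 5.1)]
top cat1 0.86 [336. 162.] [111. 131. 142.] ctr [ 0.664 -0.103] top 0.065
top cat1 0.82 [438. 204.] [112. 132. 145.] ctr [ 0.546 -0.394] top 0.068
top cat1 0.63 [370. 160.] [51. 99. 73.] ctr [ 0.67  -0.198] top 0.067
top cat1 0.57 [324. 134.] [49. 94. 72.] ctr [ 0.763 -0.069] top 0.067
top vase1 0.75 [479. 238.] [27. 42. 65.] ctr [ 0.448 -0.504] top 0.065
top vase1 0.74 [445. 241.] [117. 138. 150.] ctr [ 0.44  -0.404] top 0.065
top vase1 0.37 [192. 224.] [71. 84. 96.] ctr [0.48  0.293] top 0.136
tray ((500.0652770996094, 272.50360107421875), (382.30474853515625, 129.72486877441406), 61.96531295776367)
side cat1 0.87 [370. 246.] [41. 88. 38.] ctr [ 0.67  -0.204] top 0.067
side cat1 0.84 [353. 305.] [115. 133. 145.] ctr [ 0.546 -0.399] top 0.066
side cat1 0.78 [385. 214.] [40. 87. 37.] ctr [ 0.761 -0.075] top 0.066
side cat1 0.69 [362. 226.] [111. 129. 140.] ctr [ 0.664 -0.112] top 0.065
side vase1 0.76 [330. 344.] [19. 20. 23.] ctr [ 0.444 -0.509] top 0.063
side vase1 0.69 [314. 314.] [124. 143. 151.] ctr [ 0.437 -0.41 ] top 0.064
side vase1 0.64 [288. 339.] [ 50. 103.  44.] ctr [ 0.341 -0.456] top 0.063
side vase1 0.18 [307. 262.] [ 93. 141. 165.] ctr [ 0.473 -0.188] top 0.059
```

View pics/crop.png

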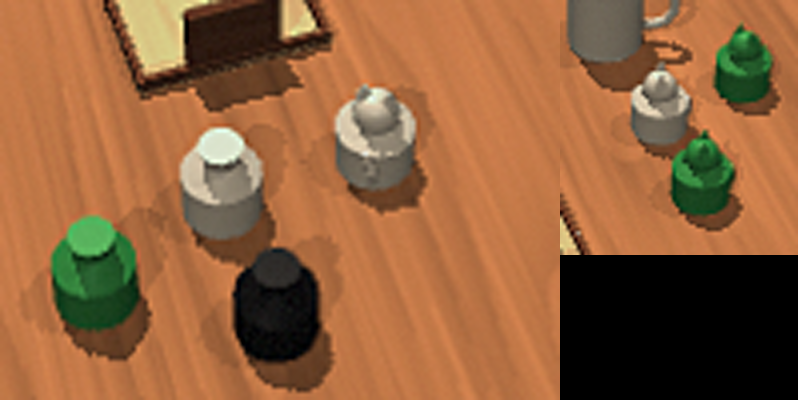

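Three white pieces are confirmed: the vase at side (315,317), a cat at (353,305) and a cat at (359,228). Everything else nearby is green or black. Next I'll firm up the bay and tray yaw from the depth maps.

Run:
```python
from h import *
p=ctrl.camera("top"); 
np.save("top.npy",p,allow_pickle=True)
m=np.zeros((400,640),bool); m[185:320,110:275]=1
ys,xs=np.nonzero(m); C=cloud(p,m); 
wl=C[(C[:,2]>.075)&(C[:,2]<.091)]; print(len(wl)); 
# rasterise walls at 2mm and hough-like: search yaw maximizing histogram sharpness
best=max(np.arange(0,.45,.005),key=lambda a:sum((np.histogram(wl[:,:2]@v,bins=np.arange(-1,1,.003))[0].astype(float)**2).sum() for v in (np.array([np.cos(a),np.sin(a)]),np.array([-np.sin(a),np.cos(a)]))))
print("yaw",best)
for a in (best,):
    u=wl[:,:2]@[np.cos(a),np.sin(a)]; v=wl[:,:2]@[-np.sin(a),np.cos(a)]
    print("u pct",np.percentile(u,[.5,2,10,50,90,98,99.5]).round(4),"v",np.percentile(v,[.5,2,10,50,90,98,99.5]).round(4))
# floor/ramp by colour: light wood vs table, at z~0
def ext(name,sel,a,z):
    q=np.array([w(p,(x,y),z)[:2] for y,x in np.argwhere(sel)])
    print(name,cv2.minAreaRect((q*1000).astype(np.float32)))
hsv=cv2.cvtColor(p["frame"],cv2.COLOR_BGR2HSV)
m=np.zeros((400,640),bool); m[190:270,320:415]=1
print("table hsv",hsv[300,500],hsv[230,366],hsv[205,366])
light=m&(hsv[...,0]>=15)&(hsv[...,1]<150)&(hsv[...,2]>90)
n,l,s,_=cv2.connectedComponentsWithStats(light.astype(np.uint8)); i=1+s[1:,4].argmax(); ext("trayfloor",l==i,0,.006)
print(s[i])
```

```text
3193
yaw 0.265
u pct [0.3448 0.3462 0.353  0.5382 0.5825 0.5919 0.5944] v [0.028  0.035  0.0636 0.2199 0.3354 0.3432 0.3451]
table hsv [ 13 152 156] [ 27  84 167] [ 12 147 111]
trayfloor ((476.5066833496094, -187.8801727294922), (135.955810546875, 199.7958984375), 3.2550675868988037)
[ 332  205   73   51 3228]
```

Call:
jog_arm:
  deltas:
    - {"dz": -1}
    - {"dz": -2}
    - {"dz": -2}
    - {"dz": -2}
    - {"dz": -2}

```text
validation failed for argument at $.de...
```

Call:
jog_arm:
  deltas:
    - {"dx": -5.0,"dy": -0.6,"dz": 0,"rx": 0,"ry": 0,"rz": 42,"claw": 85}
    - {"dx": -5.0,"dy": -0.6,"dz": 0,"rx": 0,"ry": 0,"rz": 42,"claw": 85}
    - {"dx": -5.0,"dy": -0.6,"dz": 0,"rx": 0,"ry": 0,"rz": 42,"claw": 85}
    - {"dx": -5.0,"dy": -0.6,"dz": 0,"rx": 0,"ry": 0,"rz": 42,"claw": 85}
    - {"dx": -5.0,"dy": -0.6,"dz": 0,"rx": 0,"ry": 0,"rz": 42,"claw": 85}

```text
t: 3.45
tool_pos: [0.3608, 0.4328, 0.2389]
tcp_rot: [0.001, 0.509, 0.861, -0.0]
force: [-1.0, 0.4, -0.4]
width: 0.0851
finger_force: 0.0
```

```bash
cat >> h.py <<'E'
def to(x,y,z,yaw=None):
    """jog numbers to bring TCP to world xyz and tool-y to yaw degrees (mod 180)"""
    s=ctrl.get_state(); q=s["tcp_rot"]; r=R.from_quat([q[1],q[2],q[3],q[0]]); m=r.as_matrix()
    cur=np.degrees(np.arctan2(m[1,1],m[0,1])); d=rel((x,y,z)).round(2)
    rz=0 if yaw is None else -((yaw-cur+90)%180-90)
    print("d",d,"rz",round(rz,1),"rows",np.ceil(max(np.linalg.norm(d)*.8,abs(rz)/8.59)),"yaw",cur.round(1),"tilt",m[:,2].round(3),"q",s["qpos"].round(2),"t",s["t"])
BAY=np.array([.431,.202,.275])
def b2w(x,y,v=BAY): c,s=np.cos(v[2]),np.sin(v[2]); return np.array([v[0]+c*x-s*y,v[1]+s*x+c*y])
E
python3 -c "
from h import *
to(.49,.37,.25,-15.6)"
```

```text
d [-2.93  2.07 -0.27] rz 44.5 rows 6.0 yaw 28.9 tilt [ 0.001 -0.001 -1.   ] q [ 0.88  0.12  0.21  1.66 -0.    1.94] t 3.45
```

Call:
jog_arm:
  deltas:
    - {"dx": -2.93,"dy": 2.07,"dz": -0.3,"rz": 44}
    - {"dx": -2.93,"dy": 2.07,"dz": -0.3,"rz": 44}
    - {"dx": -2.93,"dy": 2.07,"dz": -0.3,"rz": 44}
    - {"dx": -2.93,"dy": 2.07,"dz": -0.3,"rz": 44}
    - {"dx": -2.93,"dy": 2.07,"dz": -0.3,"rz": 44}

```text
validation failed for argument at $.de...
```

Run:
```python
from h import *
to(.51,.402,.2,-15.6)
p=ctrl.camera("wrist"); save(p,"w1"); print(np.round(p["pose"],3).tolist())
for t,z in (("stay_knob",.122),("pin_top",.11),("stay_hole1",.098),("stay_pivot",.095)):
    for r in ctrl.place_of(p,t)[:4]: print(t,np.round(r["xy"]),round(r["score"],2),w(p,r["xy"],z).round(4))
print("pred pin",b2w(.079,.087))
for m in ctrl.masks_of(p,"stay_knob")[:2]:
    c=cloud(p,m["pixels"]); k=c[c[:,2]>.133]; print(m["score"],len(c),"knobtop",k.mean(0) if len(k) else None,len(k))
```

```text
d [-2.47  2.89  0.97] rz 44.5 rows 6.0 yaw 28.9 tilt [ 0.001 -0.001 -1.   ] q [ 0.88  0.12  0.21  1.66 -0.    1.94] t 3.45
[[0.876, -0.456, -0.159, 0.32], [0.483, 0.827, 0.287, 0.507], [0.0, -0.328, 0.945, 0.374], [0.0, 0.0, 0.0, 1.0]]
stay_knob [440. 286.] 0.68 [0.5166 0.4068 0.122 ]
stay_knob [294. 310.] 0.42 [0.3947 0.3038 0.122 ]
stay_knob [354. 328.] 0.21 [0.465  0.3146 0.122 ]
pin_top [364. 328.] 0.59 [0.4826 0.3116 0.11  ]
stay_hole1 [382. 307.] 0.9 [0.4929 0.339  0.098 ]
stay_hole1 [396. 294.] 0.78 [0.4958 0.3628 0.098 ]
stay_hole1 [365. 320.] 0.7 [0.4846 0.3124 0.098 ]
pred pin [0.48340701 0.3071832 ]
0.97 2187 knobtop [0.35845582 0.44274302 0.30551204] 3
0.3 39429 knobtop [0.39519779 0.45505813 0.26143062] 27
```

View pics/w1.png

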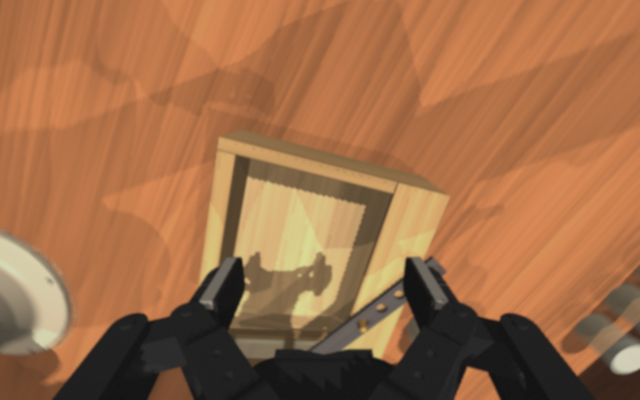

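The wrist view shows the bay with the bar running from (320,345) to (440,262) and its holes at (365,320), (382,307) and (396,294). The right finger covers the knob. Rows need all the keys, so I'll resend the move in full.

Call:
jog_arm:
  deltas:
    - {"dx": -2.9,"dy": 2.1,"dz": -0.3,"rx": 0,"ry": 0,"rz": 44,"claw": 85}
    - {"dx": -2.9,"dy": 2.1,"dz": -0.3,"rx": 0,"ry": 0,"rz": 44,"claw": 85}
    - {"dx": -2.9,"dy": 2.1,"dz": -0.3,"rx": 0,"ry": 0,"rz": 44,"claw": 85}
    - {"dx": -2.9,"dy": 2.1,"dz": -0.3,"rx": 0,"ry": 0,"rz": 44,"claw": 85}
    - {"dx": -2.9,"dy": 2.1,"dz": -0.3,"rx": 0,"ry": 0,"rz": 44,"claw": 85}

```text
t: 4.25
tool_pos: [0.4872, 0.3759, 0.251]
tcp_rot: [-0.0, 0.786, 0.618, -0.0]
force: [0.6, 0.4, 0.3]
width: 0.0845
finger_force: 0.0
```

```bash
cat > stay.py <<'E'
from h import *
p=ctrl.camera("wrist")
for t,z in (("stay_knob",.122),("pin_top",.11),("stay_hole1",.098)):
    for r in ctrl.place_of(p,t)[:4]: print(t,np.round(r["xy"]),round(r["score"],2),w(p,r["xy"],z).round(4))
for m in ctrl.masks_of(p,"stay_knob")[:2]:
    c=cloud(p,m["pixels"]); k=c[c[:,2]>.13]; print(m["score"],len(c),"knobtop",np.median(k,0) if len(k) else None,len(k))
E
python3 stay.py; python3 -c "
from h import *
to(.51,.402,.2,-15.6)"
```

```text
stay_knob [347. 160.] 0.69 [0.5166 0.4035 0.122 ]
pin_top [337. 251.] 0.65 [0.4854 0.3049 0.11  ]
stay_hole1 [338. 215.] 0.65 [0.495  0.3407 0.098 ]
stay_hole1 [336. 240.] 0.55 [0.4861 0.3113 0.098 ]
stay_hole1 [331. 307.] 0.24 [0.4595 0.2235 0.098 ]
0.96 4319 knobtop [0.51411324 0.4066865  0.13765229] 322
0.72 44563 knobtop [0.51311711 0.40552896 0.13778584] 367
d [0.76 0.44 1.29] rz 2.5 rows 2.0 yaw -13.1 tilt [ 0.  0. -1.] q [0.66 0.25 0.39 1.71 0.   2.46] t 4.5
```

```bash
python3 -c "
from h import *
to(.514,.4055,.112,-15.6)"
```

```text
d [0.87 0.51 3.49] rz 2.5 rows 3.0 yaw -13.1 tilt [ 0.  0. -1.] q [0.66 0.25 0.39 1.71 0.   2.46] t 4.5
```

Call:
jog_arm:
  deltas:
    - {"dx": 0.87,"dy": 0.51,"dz": 0.5,"rx": 0,"ry": 0,"rz": 2.5,"claw": 60}
    - {"dx": 0.87,"dy": 0.51,"dz": 1.5,"rx": 0,"ry": 0,"rz": 2.5,"claw": 60}
    - {"dx": 0.87,"dy": 0.51,"dz": 2.5,"rx": 0,"ry": 0,"rz": 2.5,"claw": 60}
    - {"dx": 0.87,"dy": 0.51,"dz": 3.45,"rx": 0,"ry": 0,"rz": 2.5,"claw": 60}
    - {"dx": 0.87,"dy": 0.51,"dz": 3.45,"rx": 0,"ry": 0,"rz": 2.5,"claw": 60}

```text
t: 5.0
tool_pos: [0.5119, 0.4036, 0.1073]
tcp_rot: [0.0, 0.797, 0.604, -0.005]
force: [-0.7, -0.2, -0.4]
width: 0.0595
finger_force: 0.0
```

Call:
jog_arm:
  deltas:
    - {"dx": 0,"dy": 0,"dz": 0,"rx": 0,"ry": 0,"rz": 0,"claw": 10}
    - {"dx": 0,"dy": 0,"dz": 0,"rx": 0,"ry": 0,"rz": 0,"claw": 10}
    - {"dx": 0,"dy": 0,"dz": 0,"rx": 0,"ry": 0,"rz": 0,"claw": 10}
    - {"dx": 0,"dy": 0,"dz": 0,"rx": 0,"ry": 0,"rz": 0,"claw": 10}
    - {"dx": 0,"dy": 0,"dz": 0,"rx": 0,"ry": 0,"rz": 0,"claw": 10}
  force: 40

```text
t: 5.5
tool_pos: [0.5152, 0.4053, 0.1146]
tcp_rot: [-0.0, 0.798, 0.602, 0.001]
force: [0.2, 0.7, 1.8]
width: 0.0167
finger_force: 39.1
```

Call:
jog_arm:
  deltas:
    - {"dx": -0.05,"dy": 0,"dz": -0.25,"rx": 0,"ry": 0,"rz": 0,"claw": 10}
    - {"dx": -0.1,"dy": 0,"dz": -0.5,"rx": 0,"ry": 0,"rz": 0,"claw": 10}
    - {"dx": -0.15,"dy": 0,"dz": -0.8,"rx": 0,"ry": 0,"rz": 0,"claw": 10}
    - {"dx": -0.2,"dy": 0,"dz": -1.1,"rx": 0,"ry": 0,"rz": 0,"claw": 10}
    - {"dx": -0.2,"dy": 0,"dz": -1.1,"rx": 0,"ry": 0,"rz": 0,"claw": 10}

```text
t: 6.0
tool_pos: [0.5131, 0.3974, 0.16]
tcp_rot: [-0.0, 0.799, 0.602, 0.002]
force: [0.5, 0.7, -2.4]
width: 0.0169
finger_force: 39.1
```

```bash
sed -i 's/BAY=np.array(\[.431/BAY=np.array([.434/' h.py; python3 -c "
from h import *
print(ctrl.get_state()['force'],ctrl.get_state()['width'])
x,y=b2w(.076,.1216); print(x,y); to(x,y,ctrl.get_state()['tool_pos'][2],20.7)
x,y=b2w(.102,.1444); to(x,y,ctrl.get_state()['tool_pos'][2],2)"; python3 stay.py
```

```text
[ 0.53790059  0.72076423 -2.38351147] 0.016923925432726725
0.4741242074858828 0.33966847124025834
d [-1.66 -0.54 -0.01] rz -36.7 rows 5.0 yaw -16.0 tilt [ 0.002  0.002 -1.   ] q [0.66 0.31 0.28 1.54 0.   2.51] t 6.0
d [-0.83 -0.29 -0.  ] rz -18.0 rows 3.0 yaw -16.0 tilt [ 0.002  0.002 -1.   ] q [0.66 0.31 0.28 1.54 0.   2.51] t 6.0
stay_knob [324. 264.] 0.66 [0.5074 0.3753 0.122 ]
pin_top [322. 333.] 0.8 [0.4854 0.306  0.11  ]
stay_hole1 [325. 285.] 0.97 [0.4986 0.3421 0.098 ]
stay_hole1 [319. 338.] 0.56 [0.4783 0.2901 0.098 ]
0.8 4811 knobtop [0.51465583 0.40628149 0.15694118] 3288
```

Call:
jog_arm:
  deltas:
    - {"dx": -0.15,"dy": -0.05,"dz": 0,"rx": 0,"ry": 0,"rz": -4,"claw": 10}
    - {"dx": -0.35,"dy": -0.1,"dz": 0,"rx": 0,"ry": 0,"rz": -8,"claw": 10}
    - {"dx": -0.5,"dy": -0.17,"dz": 0,"rx": 0,"ry": 0,"rz": -12,"claw": 10}
    - {"dx": -0.7,"dy": -0.23,"dz": 0,"rx": 0,"ry": 0,"rz": -15,"claw": 10}
    - {"dx": -0.83,"dy": -0.29,"dz": 0,"rx": 0,"ry": 0,"rz": -18,"claw": 10}

```text
t: 6.75
tool_pos: [0.4915, 0.3677, 0.1566]
tcp_rot: [-0.0, 0.694, 0.72, -0.001]
force: [-1.3, -1.5, -1.0]
width: 0.0165
finger_force: 39.4
```

```bash
python3 -c "
from h import *
print(ctrl.get_state()['force'])
x,y=b2w(.076,.1216); to(x,y,.16,20.7)"; python3 stay.py
```

```text
[-1.27143198 -1.52424675 -1.01012933]
d [-0.68 -0.46 -0.08] rz -18.6 rows 3.0 yaw 2.1 tilt [-0.001 -0.001 -1.   ] q [ 0.64  0.23  0.17  1.52 -0.    2.18] t 6.75
stay_knob [324. 264.] 0.61 [0.4923 0.3473 0.122 ]
pin_top [313. 300.] 0.78 [0.4853 0.3067 0.11  ]
stay_hole1 [313. 344.] 0.98 [0.4865 0.2504 0.098 ]
stay_hole1 [320. 287.] 0.77 [0.4905 0.3107 0.098 ]
stay_hole1 [314. 314.] 0.62 [0.487  0.2838 0.098 ]
0.6 4383 knobtop [0.49096625 0.37762196 0.15713061] 2968
```

Call:
jog_arm:
  deltas:
    - {"dx": -0.15,"dy": -0.1,"dz": -0.05,"rx": 0,"ry": 0,"rz": -4,"claw": 10}
    - {"dx": -0.3,"dy": -0.2,"dz": -0.08,"rx": 0,"ry": 0,"rz": -8,"claw": 10}
    - {"dx": -0.45,"dy": -0.3,"dz": -0.08,"rx": 0,"ry": 0,"rz": -12,"claw": 10}
    - {"dx": -0.6,"dy": -0.4,"dz": -0.08,"rx": 0,"ry": 0,"rz": -16,"claw": 10}
    - {"dx": -0.68,"dy": -0.46,"dz": -0.08,"rx": 0,"ry": 0,"rz": -18.6,"claw": 10}

```text
t: 7.5
tool_pos: [0.4751, 0.342, 0.161]
tcp_rot: [-0.0, 0.568, 0.823, 0.002]
force: [-0.9, 5.1, -0.2]
width: 0.0166
finger_force: 39.6
```

```bash
python3 stay.py
python3 - <<'E'
from h import *
p=ctrl.camera("wrist"); save(p,"w2"); x,y=b2w(.076,.1216); to(x,y,.16,20.7); 
t=ctrl.camera("top")
for n in("stay_pivot","pin_top","stay_hole1","stay_knob"): print(n,[(w(t,r["xy"],.1).round(3)[:2],round(r["score"],2)) for r in ctrl.place_of(t,n)[:3]])
print("pivot pred",b2w(.0959,-.1096))
E
```

```text
stay_knob [325. 264.] 0.7 [0.4847 0.3205 0.122 ]
pin_top [325. 264.] 0.25 [0.4868 0.3142 0.11  ]
stay_hole1 [315. 316.] 0.9 [0.5003 0.2561 0.098 ]
stay_hole1 [317. 288.] 0.85 [0.4915 0.2834 0.098 ]
stay_hole1 [312. 337.] 0.65 [0.506  0.2329 0.098 ]
0.66 4521 knobtop [0.47249307 0.35048077 0.15744432] 3372
d [-0.04 -0.04  0.02] rz -0.1 rows 1.0 yaw 20.6 tilt [ 0.001  0.002 -1.   ] q [0.62 0.15 0.1  1.51 0.   1.83] t 7.8
stay_pivot [(array([0.537, 0.12 ]), 0.76)]
pin_top [(array([0.493, 0.309]), 0.83), (array([0.433, 0.13 ]), 0.46)]
stay_hole1 [(array([0.503, 0.257]), 0.89), (array([0.489, 0.292]), 0.81), (array([0.49 , 0.322]), 0.61)]
stay_knob [(array([0.491, 0.378]), 0.78)]
pivot pred [0.55605812 0.12255955]
```

View pics/w2.png

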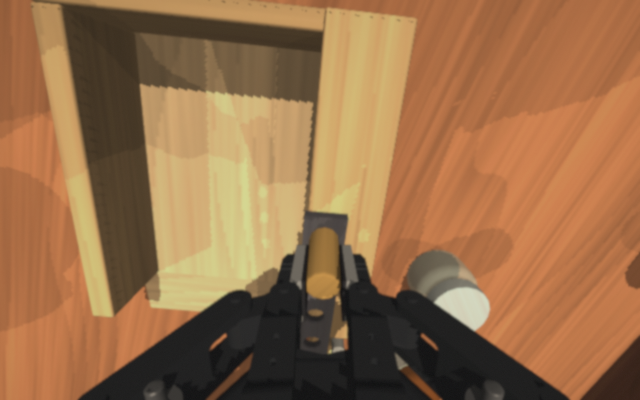

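The wrist view shows the knob gripped at (322,262), with hole 3 just behind it at about (317,288) and hole 2 at (315,316). The pin is hidden under the bar. I'll compute where hole 3 sits relative to the pin at its true height.

Run:
```python
from h import *
p=ctrl.camera("wrist"); g=cv2.cvtColor(p["frame"],cv2.COLOR_BGR2GRAY)
d={tuple(np.round(r["xy"],1)):round(r["score"],2) for r in ctrl.place_of(p,"stay_hole3")}
print(d)
for xy in d:
    x,y=int(xy[0]),int(xy[1]); blk=[w(p,(x+a,y+b)) for a in(-14,14) for b in(-2,0,2)]
    h=np.median(np.array(blk)[:,2]); print(xy,"bar z",h.round(3),"hole",w(p,xy,h).round(4))
crop=p["frame"][200:380,250:400]; cv2.imwrite("pics/w3.png",cv2.resize(crop,None,fx=3.3,fy=3.3,interpolation=cv2.INTER_CUBIC))
```

```text
{(np.float64(314.3), np.float64(314.2)): 0.78, (np.float64(320.2), np.float64(287.8)): 0.76, (np.float64(311.7), np.float64(336.6)): 0.6}
(np.float64(314.3), np.float64(314.2)) bar z 0.164 hole [0.481  0.3111 0.1635]
(np.float64(320.2), np.float64(287.8)) bar z 0.181 hole [0.4737 0.3411 0.1807]
(np.float64(311.7), np.float64(336.6)) bar z 0.172 hole [0.4825 0.3034 0.1724]
```

View pics/w3.png

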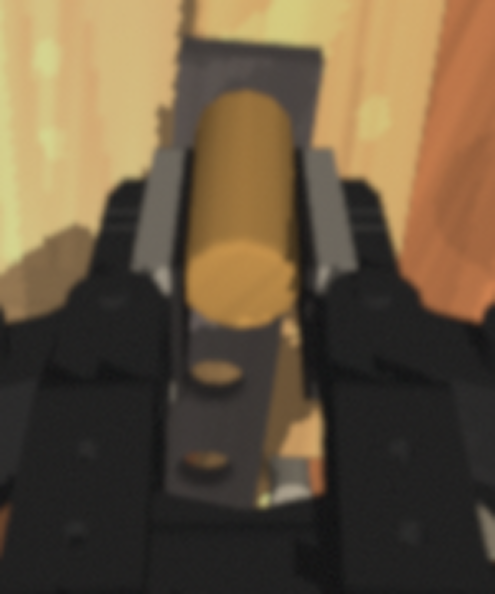

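Run:
```python
from h import *
p=ctrl.camera("wrist")
for n,xy,zs in(("h3",(315,313),(.125,.131,.137)),("h2",(312,339),(.12,.126,.132)),("glint",(330,350),(.105,.110)),("knobtop",(323,286),(.178,)),("barend",(325,213),(.14,))):
    for z in zs: print(n,z,w(p,xy,z).round(4))
    print(p["z_map"][xy[1]-3:xy[1]+4,xy[0]].round(3), w(p,xy).round(3))
print(np.round(ctrl.get_state()["tool_pos"],4))
```

```text
h3 0.125 [0.4914 0.2806 0.125 ]
h3 0.131 [0.4898 0.2855 0.131 ]
h3 0.137 [0.4882 0.2904 0.137 ]
[0.253 0.253 0.253 0.254 0.253 0.214 0.214] [0.501 0.251 0.089]
h2 0.12 [0.4993 0.2518 0.12  ]
h2 0.126 [0.4974 0.2575 0.126 ]
h2 0.132 [0.4956 0.2633 0.132 ]
[0.219 0.343 0.341 0.339 0.34  0.23  0.229] [0.527 0.166 0.03 ]
glint 0.105 [0.5229 0.2314 0.105 ]
glint 0.11 [0.5208 0.2363 0.11  ]
[0.274 0.274 0.273 0.275 0.275 0.275 0.089] [0.532 0.21  0.084]
knobtop 0.178 [0.4753 0.3407 0.178 ]
[0.136 0.137 0.136 0.136 0.138 0.139 0.138] [0.475 0.342 0.181]
barend 0.14 [0.468  0.3634 0.14  ]
[0.222 0.223 0.222 0.169 0.168 0.168 0.166] [0.468 0.363 0.139]
[0.4751 0.3418 0.1607]
```

Call:
jog_arm:
  deltas:
    - {"dx": 0.03,"dy": -0.01,"dz": 0.25,"rx": 0,"ry": 0,"rz": 0,"claw": 10}
    - {"dx": 0.07,"dy": -0.02,"dz": 0.5,"rx": 0,"ry": 0,"rz": 0,"claw": 10}
    - {"dx": 0.1,"dy": -0.03,"dz": 0.7,"rx": 0,"ry": 0,"rz": 0,"claw": 10}
    - {"dx": 0.12,"dy": -0.04,"dz": 0.85,"rx": 0,"ry": 0,"rz": 0,"claw": 10}
    - {"dx": 0.12,"dy": -0.04,"dz": 0.85,"rx": 0,"ry": 0,"rz": 0,"claw": 10}

```text
t: 8.7
tool_pos: [0.4713, 0.3448, 0.1256]
tcp_rot: [-0.0, 0.569, 0.822, -0.0]
force: [-2.2, 4.3, 1.6]
width: 0.0167
finger_force: 39.4
```

Call:
jog_arm:
  deltas:
    - {"dx": 0.01,"dy": 0,"dz": 0.1,"rx": 0,"ry": 0,"rz": 0,"claw": 10}
    - {"dx": 0.02,"dy": 0,"dz": 0.2,"rx": 0,"ry": 0,"rz": 0,"claw": 10}
    - {"dx": 0.03,"dy": 0,"dz": 0.28,"rx": 0,"ry": 0,"rz": 0,"claw": 10}
    - {"dx": 0.03,"dy": 0,"dz": 0.28,"rx": 0,"ry": 0,"rz": 0,"claw": 10}
    - {"dx": 0.03,"dy": 0,"dz": 0.28,"rx": 0,"ry": 0,"rz": 0,"claw": 10}

```text
t: 9.2
tool_pos: [0.4713, 0.3459, 0.1155]
tcp_rot: [-0.0, 0.569, 0.822, 0.0]
force: [-0.6, 4.9, 2.5]
width: 0.0172
finger_force: 39.5
```

Call:
jog_arm:
  deltas:
    - {"dx": 0,"dy": 0,"dz": 0,"rx": 0,"ry": 0,"rz": 0,"claw": 45}
    - {"dx": 0,"dy": 0,"dz": 0,"rx": 0,"ry": 0,"rz": 0,"claw": 45}
    - {"dx": 0,"dy": 0,"dz": 0,"rx": 0,"ry": 0,"rz": 0,"claw": 45}
    - {"dx": 0,"dy": 0,"dz": 0,"rx": 0,"ry": 0,"rz": 0,"claw": 45}
    - {"dx": 0,"dy": 0,"dz": 0,"rx": 0,"ry": 0,"rz": 0,"claw": 45}

```text
t: 9.7
tool_pos: [0.4712, 0.3455, 0.1152]
tcp_rot: [0.0, 0.569, 0.822, -0.0]
force: [0.1, 0.8, -0.1]
width: 0.0454
finger_force: 0.0
```

Call:
jog_arm:
  deltas:
    - {"dx": 0,"dy": 0,"dz": -0.8,"rx": 0,"ry": 0,"rz": 0,"claw": 45}
    - {"dx": 0,"dy": 0,"dz": -1.8,"rx": 0,"ry": 0,"rz": 0,"claw": 45}
    - {"dx": 0,"dy": 0,"dz": -2.8,"rx": 0,"ry": 0,"rz": 0,"claw": 45}
    - {"dx": 0,"dy": 0,"dz": -3.8,"rx": 0,"ry": 0,"rz": 0,"claw": 45}
    - {"dx": 0,"dy": 0,"dz": -3.8,"rx": 0,"ry": 0,"rz": 0,"claw": 80}

```text
t: 10.2
tool_pos: [0.4722, 0.3463, 0.2734]
tcp_rot: [0.001, 0.569, 0.822, 0.004]
force: [-1.0, 0.3, 1.1]
width: 0.0584
finger_force: 0.0
```

Run:
```python
from h import *
p=ctrl.camera("wrist"); save(p,"w4")
t=ctrl.camera("side")
f=cv2.resize(t["frame"][90:250,200:400],None,fx=2,fy=2,interpolation=cv2.INTER_CUBIC)
cv2.imwrite("pics/m4.png",np.hstack([f,cv2.resize(p["frame"],None,fx=.6,fy=.6)[:240].copy() if 0 else cv2.resize(p["frame"][:,160:480],(256,320))]))
m=ctrl.masks_of(p,"stay_knob"); c=cloud(p,m[0]["pixels"]); print(np.percentile(c[:,2],[2,50,98])); print([r for r in ctrl.place_of(p,"stay_knob")[:1]]); k=c[c[:,2]>.13]; print(np.median(k,0))
for n in ("stay_hole3","pin_top"): print(n,[(w(p,r["xy"],.1).round(4)[:2],np.round(r["xy"]),round(r["score"],2)) for r in ctrl.place_of(p,n)])
```

```text
[0.09570606 0.09843375 0.13810888]
[{'xy': [324.1, 186.6], 'score': 0.84}]
[0.4705698  0.34781332 0.13773052]
stay_hole3 [(array([0.5081, 0.2544]), array([323., 259.]), 0.75), (array([0.4875, 0.3063]), array([322., 218.]), 0.66), (array([0.4985, 0.2839]), array([324., 237.]), 0.61)]
pin_top [(array([0.4864, 0.3065]), array([322., 217.]), 0.96)]
```

View pics/m4.png

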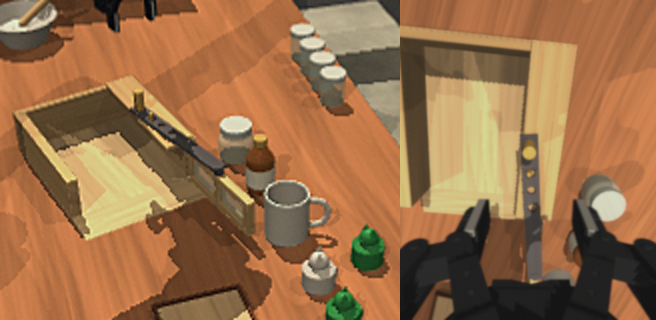

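The end hole sits over the pin with the bar level (surface z 0.098, knob top 0.138), and the casement is wide open and clear of the mug. Next I'll fetch the tray by its handle.

```bash
python3 -c "
from h import *
to(.48,.05,.25,57)"
```

```text
d [-6.99 -2.39  0.4 ] rz -36.4 rows 6.0 yaw 20.6 tilt [-0.002 -0.001 -1.   ] q [ 0.63  0.19  0.34  1.73 -0.    1.84] t 10.5
```

Call:
jog_arm:
  deltas:
    - {"dx": -7.0,"dy": -2.4,"dz": 0.4,"rx": 0,"ry": 0,"rz": -36,"claw": 50}
    - {"dx": -7.0,"dy": -2.4,"dz": 0.4,"rx": 0,"ry": 0,"rz": -36,"claw": 50}
    - {"dx": -7.0,"dy": -2.4,"dz": 0.4,"rx": 0,"ry": 0,"rz": -36,"claw": 50}
    - {"dx": -7.0,"dy": -2.4,"dz": 0.4,"rx": 0,"ry": 0,"rz": -36,"claw": 50}
    - {"dx": -7.0,"dy": -2.4,"dz": 0.4,"rx": 0,"ry": 0,"rz": -36,"claw": 50}

```text
t: 11.0
tool_pos: [0.4779, 0.106, 0.2534]
tcp_rot: [-0.001, 0.284, 0.959, -0.0]
force: [1.6, -0.9, -0.3]
width: 0.05
finger_force: 0.0
```

```bash
python3 -c "
from h import *
to(.482,-.2,.25,93.3)"
```

```text
d [-4.26 -6.36  0.09] rz -36.3 rows 7.0 yaw 57.0 tilt [-0.001 -0.    -1.   ] q [ 0.22 -0.05  0.06  1.69  0.    0.79] t 11.0
```

Call:
jog_arm:
  deltas:
    - {"dx": -4.3,"dy": -6.4,"dz": 0.1,"rx": 0,"ry": 0,"rz": -36,"claw": 50}
    - {"dx": -4.3,"dy": -6.4,"dz": 0.1,"rx": 0,"ry": 0,"rz": -36,"claw": 50}
    - {"dx": -4.3,"dy": -6.4,"dz": 0.1,"rx": 0,"ry": 0,"rz": -36,"claw": 50}
    - {"dx": -4.3,"dy": -6.4,"dz": 0.1,"rx": 0,"ry": 0,"rz": -36,"claw": 50}
    - {"dx": -4.3,"dy": -6.4,"dz": 0.1,"rx": 0,"ry": 0,"rz": -36,"claw": 50}

```text
t: 11.5
tool_pos: [0.4805, -0.1177, 0.2507]
tcp_rot: [-0.0, -0.026, 1.0, 0.0]
force: [0.8, -0.4, -0.1]
width: 0.0498
finger_force: 0.0
```

Run:
```python
from h import *
p=ctrl.camera("wrist"); save(p,"w5")
for n,z in(("tray_handle",.045),("tray_back",0),("tray",0)): print(n,[(w(p,r["xy"],z).round(4)[:2],np.round(r["xy"]),round(r["score"],2)) for r in ctrl.place_of(p,n)[:2]])
for m in ctrl.masks_of(p,"tray")[:1]:
    c=cloud(p,m["pixels"]); k=c[(c[:,2]>.054)&(c[:,2]<.07)]; print(len(k)); 
    if len(k)>20: print(cv2.minAreaRect((k[:,:2]*1000).astype(np.float32)),k[:,2].mean())
to(.482,-.285,.1,93.3)
```

```text
tray_handle [(array([ 0.4839, -0.2799]), array([192., 172.]), 0.69)]
tray_back [(array([ 0.4778, -0.2936]), array([196., 160.]), 0.97)]
tray [(array([ 0.4792, -0.1896]), array([272., 164.]), 0.81)]
678
((479.8382873535156, -283.5178527832031), (67.84427642822266, 13.149588584899902), 2.9402637481689453) 0.060045031179152365
d [ 0.15 -4.22  3.77] rz -0.8 rows 5.0 yaw 92.5 tilt [-0.001  0.001 -1.   ] q [-0.24 -0.04  0.07  1.68  0.   -0.28] t 11.75
```

Call:
jog_arm:
  deltas:
    - {"dx": 0.2,"dy": -4.18,"dz": 2.0,"rx": 0,"ry": 0,"rz": -0.5,"claw": 50}
    - {"dx": 0.2,"dy": -4.18,"dz": 2.0,"rx": 0,"ry": 0,"rz": -0.5,"claw": 50}
    - {"dx": 0.2,"dy": -4.18,"dz": 2.0,"rx": 0,"ry": 0,"rz": -0.5,"claw": 50}
    - {"dx": 0.2,"dy": -4.18,"dz": 2.0,"rx": 0,"ry": 0,"rz": -0.5,"claw": 50}
    - {"dx": 0.2,"dy": -4.18,"dz": 2.0,"rx": 0,"ry": 0,"rz": -0.5,"claw": 50}

```text
t: 12.25
tool_pos: [0.4801, -0.2848, 0.1682]
tcp_rot: [-0.002, -0.026, 1.0, 0.001]
force: [-0.6, 0.8, 0.1]
width: 0.0499
finger_force: 0.0
```

Call:
jog_arm:
  deltas:
    - {"dx": 0,"dy": 0,"dz": 1.0,"rx": 0,"ry": 0,"rz": 0,"claw": 50}
    - {"dx": 0,"dy": 0,"dz": 2.0,"rx": 0,"ry": 0,"rz": 0,"claw": 50}
    - {"dx": 0,"dy": 0,"dz": 2.8,"rx": 0,"ry": 0,"rz": 0,"claw": 50}
    - {"dx": 0,"dy": 0,"dz": 3.2,"rx": 0,"ry": 0,"rz": 0,"claw": 50}
    - {"dx": 0,"dy": 0,"dz": 3.2,"rx": 0,"ry": 0,"rz": 0,"claw": 50}

```text
t: 12.75
tool_pos: [0.4801, -0.281, 0.0411]
tcp_rot: [-0.002, -0.028, 1.0, 0.001]
force: [0.3, -0.6, -0.5]
width: 0.05
finger_force: 0.0
```

Call:
jog_arm:
  deltas:
    - {"dx": 0,"dy": 0,"dz": 0,"rx": 0,"ry": 0,"rz": 0,"claw": 5}
    - {"dx": 0,"dy": 0,"dz": 0,"rx": 0,"ry": 0,"rz": 0,"claw": 5}
    - {"dx": 0,"dy": 0,"dz": 0,"rx": 0,"ry": 0,"rz": 0,"claw": 5}
    - {"dx": 0,"dy": 0,"dz": 0,"rx": 0,"ry": 0,"rz": 0,"claw": 5}
    - {"dx": 0,"dy": 0,"dz": 0,"rx": 0,"ry": 0,"rz": 0,"claw": 5}
  force: 50

```text
t: 13.25
tool_pos: [0.4818, -0.2836, 0.0454]
tcp_rot: [0.001, -0.028, 1.0, -0.0]
force: [0.2, 4.7, 7.2]
width: 0.0114
finger_force: 50.8
```

Run:
```python
from h import *
# tray centre target bay (-.02,-.215): handle 97 behind
x,y=b2w(-.02,-.312); print(x,y); to(x,y,ctrl.get_state()["tool_pos"][2],90+np.degrees(.275))
```

```text
0.4994741403777424 -0.10370760039913252
d [-0.69  4.47 -0.  ] rz -12.6 rows 4.0 yaw 93.2 tilt [ 0.003 -0.    -1.   ] q [-0.53  0.12 -0.16  1.28  0.   -0.59] t 13.25
```

Call:
jog_arm:
  deltas:
    - {"dx": -0.1,"dy": 0.45,"dz": 0,"rx": 0,"ry": 0,"rz": -1.3,"claw": 5}
    - {"dx": -0.2,"dy": 1.0,"dz": 0,"rx": 0,"ry": 0,"rz": -3,"claw": 5}
    - {"dx": -0.3,"dy": 1.6,"dz": 0,"rx": 0,"ry": 0,"rz": -5,"claw": 5}
    - {"dx": -0.4,"dy": 2.2,"dz": 0,"rx": 0,"ry": 0,"rz": -7,"claw": 5}
    - {"dx": -0.5,"dy": 2.8,"dz": 0,"rx": 0,"ry": 0,"rz": -8.5,"claw": 5}

```text
t: 13.75
tool_pos: [0.4958, -0.1714, 0.0454]
tcp_rot: [0.001, -0.101, 0.995, -0.002]
force: [-0.1, -6.0, 4.1]
width: 0.0114
finger_force: 50.8
```

Run:
```python
from h import *
x,y=b2w(-.02,-.312); print(x,y); to(x,y,ctrl.get_state()["tool_pos"][2],90+np.degrees(.275))
```

```text
0.4994741403777424 -0.10370760039913252
d [-0.43  1.64 -0.01] rz -4.1 rows 2.0 yaw 101.6 tilt [ 0.003 -0.003 -1.   ] q [-0.33  0.04 -0.25  1.28 -0.   -0.53] t 13.75
```

Good. I'll finish aligning the tray, let go, rise, and look.

Call:
jog_arm:
  deltas:
    - {"dx": -0.15,"dy": 0.5,"dz": 0,"rx": 0,"ry": 0,"rz": -1.5,"claw": 5}
    - {"dx": -0.3,"dy": 1.0,"dz": 0,"rx": 0,"ry": 0,"rz": -3,"claw": 5}
    - {"dx": -0.43,"dy": 1.5,"dz": 0,"rx": 0,"ry": 0,"rz": -4.1,"claw": 5}
    - {"dx": -0.43,"dy": 1.64,"dz": 0,"rx": 0,"ry": 0,"rz": -4.1,"claw": 5}
    - {"dx": -0.43,"dy": 1.64,"dz": 0,"rx": 0,"ry": 0,"rz": -4.1,"claw": 5}

```text
t: 14.25
tool_pos: [0.4996, -0.1025, 0.0454]
tcp_rot: [0.002, -0.137, 0.991, -0.0]
force: [0.5, 4.9, 8.2]
width: 0.0108
finger_force: 51.4
```

Call:
jog_arm:
  deltas:
    - {"dx": 0,"dy": 0,"dz": 0,"rx": 0,"ry": 0,"rz": 0,"claw": 45}
    - {"dx": 0,"dy": 0,"dz": 0,"rx": 0,"ry": 0,"rz": 0,"claw": 45}
    - {"dx": 0,"dy": 0,"dz": 0,"rx": 0,"ry": 0,"rz": 0,"claw": 45}
    - {"dx": 0,"dy": 0,"dz": -1,"rx": 0,"ry": 0,"rz": 0,"claw": 45}
    - {"dx": 0,"dy": 0,"dz": -2,"rx": 0,"ry": 0,"rz": 0,"claw": 45}

```text
t: 14.75
tool_pos: [0.4971, -0.1031, 0.1233]
tcp_rot: [-0.002, -0.137, 0.991, 0.001]
force: [1.1, -0.4, 0.6]
width: 0.0449
finger_force: 0.0
```

Call:
jog_arm:
  deltas:
    - {"dx": 0,"dy": -1,"dz": -1,"rx": 0,"ry": 0,"rz": 0,"claw": 80}
    - {"dx": 0,"dy": -2,"dz": -2,"rx": 0,"ry": 0,"rz": 0,"claw": 80}
    - {"dx": 0,"dy": -3,"dz": -2.5,"rx": 0,"ry": 0,"rz": 0,"claw": 80}
    - {"dx": 0,"dy": -4,"dz": -2.5,"rx": 0,"ry": 0,"rz": 0,"claw": 80}
    - {"dx": 0,"dy": -4,"dz": -2.5,"rx": 0,"ry": 0,"rz": 0,"claw": 80}

```text
t: 15.25
tool_pos: [0.5424, -0.2618, 0.2228]
tcp_rot: [-0.0, -0.135, 0.991, -0.0]
force: [-0.1, 0.5, -1.4]
width: 0.0799
finger_force: 0.0
```

```bash
cat > look.py <<'E'
from h import *
import sys
def whites(p):
    out=[]
    for t in("cat1","vase1"):
        for m in ctrl.masks_of(p,t):
            col=p["frame"][m["pixels"]].mean(0); c=cloud(p,m["pixels"])
            if len(c)<20 or m["score"]<.3 or col.min()<80 or col[2]-col[0]>50: continue
            lo=c[(c[:,2]>.008)&(c[:,2]<.1)]
            if len(lo)<20: continue
            (cx,cy),r=cv2.minEnclosingCircle((lo[:,:2]*1000).astype(np.float32)); pc=(np.percentile(c,2,0)+np.percentile(c,98,0))/2
            print(t,round(m["score"],2),np.round(m["xy"]),"pct",pc[:2].round(4),"circ",round(cx),round(cy),round(r),"ztop",c[:,2].max().round(3))
def tray(p):
    m=ctrl.masks_of(p,"tray")[0]; c=cloud(p,m["pixels"]); k=c[(c[:,2]>.054)&(c[:,2]<.075)]
    print("handle",cv2.minAreaRect((k[:,:2]*1000).astype(np.float32)) if len(k)>10 else None)
    k=c[(c[:,2]<.04)]; print("tray",m["score"],cv2.minAreaRect((k[:,:2]*1000).astype(np.float32)))
    for n in("tray","tray_back"): print(n,[(w(p,r["xy"],0).round(4)[:2],round(r["score"],2)) for r in ctrl.place_of(p,n)[:1]])
E
python3 - <<'E'
from look import *
p=ctrl.camera("top"); save(p,"t5"); whites(p); tray(p); to(.546,-.396,.2)
print(b2w(-.02,-.215))
E
```

```text
cat1 0.79 [336. 165.] pct [ 0.6661 -0.1022] circ 667 -103 27 ztop 0.071
handle ((498.0042724609375, -103.35045623779297), (68.49324035644531, 12.176376342773438), 16.19074249267578)
tray 0.83 ((471.53509521484375, -11.2283935546875), (146.29527282714844, 217.53152465820312), 15.686835289001465)
tray [(array([ 0.4701, -0.0049]), 0.83)]
tray_back [(array([ 0.5069, -0.118 ]), 0.79)]
d [ 0.84 -3.4   0.59] rz 0 rows 3.0 yaw 105.8 tilt [-0.  0. -1.] q [-0.44  0.2   0.27  1.64  0.   -0.72] t 15.55
[ 0.47313409 -0.01035236]
```

View pics/t5.png

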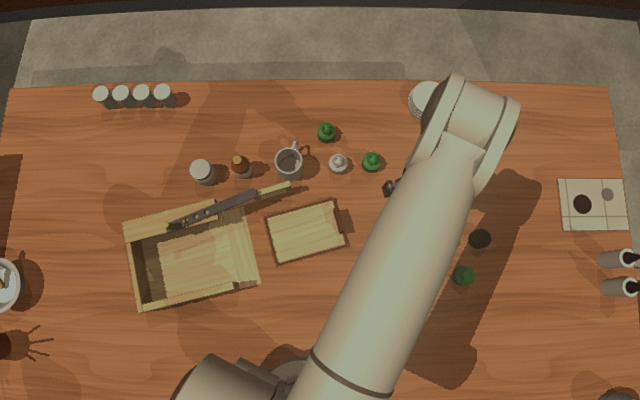

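The tray now lies in line with the ramp at (305,232), yaw about 16°, clear of the open casement. The arm hides the two pieces at the right, so I'll go over them for a wrist look.

Call:
jog_arm:
  deltas:
    - {"dx": 0.5,"dy": -1,"dz": 0,"rx": 0,"ry": 0,"rz": 0,"claw": 85}
    - {"dx": 0.8,"dy": -2.4,"dz": 0,"rx": 0,"ry": 0,"rz": 0,"claw": 85}
    - {"dx": 0.8,"dy": -2.4,"dz": 0,"rx": 0,"ry": 0,"rz": 0,"claw": 85}
    - {"dx": 0.8,"dy": -2.4,"dz": 0,"rx": 0,"ry": 0,"rz": 0,"claw": 85}
    - {"dx": 0.8,"dy": -2.4,"dz": 0,"rx": 0,"ry": 0,"rz": 0,"claw": 85}

```text
t: 16.05
tool_pos: [0.537, -0.3569, 0.2238]
tcp_rot: [0.0, -0.137, 0.991, 0.0]
force: [1.0, -0.2, 0.5]
width: 0.0853
finger_force: 0.0
```

Run:
```python
from look import *
p=ctrl.camera("wrist"); save(p,"w6"); whites(p)
for n in("cat1","vase1"): print(n,[(w(p,r["xy"],0).round(4)[:2],np.round(r["xy"]),round(r["score"],2)) for r in ctrl.place_of(p,n)])
to(.546,-.396,.1); to(.546,-.396,.017)
```

```text
cat1 0.95 [472. 297.] pct [ 0.6471 -0.1054] circ 658 -103 25 ztop 0.27
cat1 0.82 [309. 161.] pct [ 0.5204 -0.376 ] circ 522 -378 29 ztop 0.073
vase1 0.73 [305.  79.] pct [ 0.4391 -0.404 ] circ 439 -405 27 ztop 0.065
cat1 [(array([ 0.6693, -0.1996]), array([400., 283.]), 0.92), (array([ 0.522 , -0.3789]), array([310., 156.]), 0.7), (array([ 0.6696, -0.0975]), array([463., 299.]), 0.59)]
vase1 [(array([ 0.4372, -0.4019]), array([310.,  82.]), 0.81), (array([ 0.4501, -0.5051]), array([221.,  68.]), 0.67)]
d [ 0.05 -0.99  3.1 ] rz 0 rows 3.0 yaw 105.8 tilt [ 0.001 -0.    -1.   ] q [-0.59  0.32  0.42  1.67  0.   -0.86] t 16.3
d [ 0.05 -0.99  5.18] rz 0 rows 5.0 yaw 105.8 tilt [ 0.001 -0.    -1.   ] q [-0.59  0.32  0.42  1.67  0.   -0.86] t 16.3
```

Cat A has been nudged to (0.522, -0.379), as the task warned might happen. I'll grasp it there.

```bash
python3 -c "
from h import *
to(.522,-.379,.017)"
```

```text
d [ 0.52 -0.42  5.18] rz 0 rows 5.0 yaw 105.8 tilt [ 0.001 -0.    -1.   ] q [-0.59  0.32  0.42  1.67  0.   -0.86] t 16.3
```

Call:
jog_arm:
  deltas:
    - {"dx": 0.52,"dy": -0.42,"dz": 0.8,"rx": 0,"ry": 0,"rz": 0,"claw": 85}
    - {"dx": 0.52,"dy": -0.42,"dz": 1.9,"rx": 0,"ry": 0,"rz": 0,"claw": 85}
    - {"dx": 0.52,"dy": -0.42,"dz": 3,"rx": 0,"ry": 0,"rz": 0,"claw": 85}
    - {"dx": 0.52,"dy": -0.42,"dz": 4,"rx": 0,"ry": 0,"rz": 0,"claw": 85}
    - {"dx": 0.52,"dy": -0.42,"dz": 4.8,"rx": 0,"ry": 0,"rz": 0,"claw": 85}

```text
t: 16.8
tool_pos: [0.5208, -0.3789, 0.0292]
tcp_rot: [-0.001, -0.137, 0.991, 0.001]
force: [0.7, -0.2, -0.0]
width: 0.085
finger_force: 0.0
```

Call:
jog_arm:
  deltas:
    - {"dx": 0,"dy": 0,"dz": 0.3,"rx": 0,"ry": 0,"rz": 0,"claw": 85}
    - {"dx": 0,"dy": 0,"dz": 0.35,"rx": 0,"ry": 0,"rz": 0,"claw": 40}
    - {"dx": 0,"dy": 0,"dz": 0.35,"rx": 0,"ry": 0,"rz": 0,"claw": 40}
    - {"dx": 0,"dy": 0,"dz": 0.35,"rx": 0,"ry": 0,"rz": 0,"claw": 40}
    - {"dx": 0,"dy": 0,"dz": 0.35,"rx": 0,"ry": 0,"rz": 0,"claw": 40}
  force: 30

```text
t: 17.3
tool_pos: [0.5225, -0.3806, 0.0199]
tcp_rot: [0.001, -0.137, 0.991, -0.001]
force: [0.2, 0.6, 5.6]
width: 0.0524
finger_force: 33.0
```

Call:
jog_arm:
  deltas:
    - {"dx": 0,"dy": 0,"dz": 0,"rx": 0,"ry": 0,"rz": 0,"claw": 40}
    - {"dx": 0,"dy": 0,"dz": -0.5,"rx": 0,"ry": 0,"rz": 0,"claw": 40}
    - {"dx": 0,"dy": 0,"dz": -1.5,"rx": 0,"ry": 0,"rz": 0,"claw": 40}
    - {"dx": 0,"dy": 0,"dz": -2.5,"rx": 0,"ry": 0,"rz": 0,"claw": 40}
    - {"dx": 0,"dy": 0,"dz": -3,"rx": 0,"ry": 0,"rz": 0,"claw": 40}

```text
t: 17.8
tool_pos: [0.5223, -0.3807, 0.1424]
tcp_rot: [0.002, -0.137, 0.991, -0.002]
force: [0.4, -0.6, -0.5]
width: 0.0526
finger_force: 32.3
```

```bash
cat >> h.py <<'E'
TR=np.array([.4713,-.0102,.279])
def t2w(x,y): return b2w(x,y,TR)
E
python3 -c "
from h import *
x,y=t2w(.036,.045); to(x,y,.13,106)"
```

```text
d [-2.18 10.39  0.27] rz -0.3 rows 9.0 yaw 105.7 tilt [ 0.004 -0.003 -1.   ] q [-0.63  0.3   0.23  1.5  -0.   -0.9 ] t 17.8
```

Call:
jog_arm:
  deltas:
    - {"dx": -0.2,"dy": 1,"dz": 0,"rx": 0,"ry": 0,"rz": 0,"claw": 40}
    - {"dx": -0.5,"dy": 2.2,"dz": 0,"rx": 0,"ry": 0,"rz": 0,"claw": 40}
    - {"dx": -0.8,"dy": 3.4,"dz": 0,"rx": 0,"ry": 0,"rz": 0,"claw": 40}
    - {"dx": -1.1,"dy": 4.6,"dz": 0,"rx": 0,"ry": 0,"rz": 0,"claw": 40}
    - {"dx": -1.3,"dy": 5.8,"dz": 0,"rx": 0,"ry": 0,"rz": 0,"claw": 40}

```text
t: 18.3
tool_pos: [0.5085, -0.1408, 0.1382]
tcp_rot: [0.001, -0.137, 0.991, -0.0]
force: [1.1, 0.1, -1.3]
width: 0.0524
finger_force: 32.4
```

Call:
jog_arm:
  deltas:
    - {"dx": -0.2,"dy": 1.1,"dz": 0,"rx": 0,"ry": 0,"rz": 0,"claw": 40}
    - {"dx": -0.5,"dy": 2.2,"dz": 0,"rx": 0,"ry": 0,"rz": 0,"claw": 40}
    - {"dx": -0.7,"dy": 3.4,"dz": 0,"rx": 0,"ry": 0,"rz": 0,"claw": 40}
    - {"dx": -0.9,"dy": 4.3,"dz": 0,"rx": 0,"ry": 0,"rz": 0,"claw": 40}
    - {"dx": -0.9,"dy": 4.6,"dz": 0,"rx": 0,"ry": 0,"rz": 0,"claw": 40}

```text
t: 18.8
tool_pos: [0.4932, 0.0472, 0.1383]
tcp_rot: [0.001, -0.138, 0.99, 0.0]
force: [-0.6, 0.3, -1.4]
width: 0.0526
finger_force: 32.5
```

```bash
python3 -c "
from h import *
x,y=t2w(.036,.045); to(x,y,.027,106)"
```

```text
d [ 0.02 -0.11  2.78] rz -0.1 rows 3.0 yaw 105.9 tilt [ 0.001  0.001 -1.   ] q [ 0.1  -0.06 -0.17  1.46  0.   -0.18] t 18.8
```

Call:
jog_arm:
  deltas:
    - {"dx": 0.02,"dy": -0.1,"dz": 1.0,"rx": 0,"ry": 0,"rz": 0,"claw": 40}
    - {"dx": 0.02,"dy": -0.1,"dz": 2.0,"rx": 0,"ry": 0,"rz": 0,"claw": 40}
    - {"dx": 0.02,"dy": -0.1,"dz": 2.5,"rx": 0,"ry": 0,"rz": 0,"claw": 40}
    - {"dx": 0.02,"dy": -0.1,"dz": 2.7,"rx": 0,"ry": 0,"rz": 0,"claw": 40}
    - {"dx": 0.02,"dy": -0.1,"dz": 2.78,"rx": 0,"ry": 0,"rz": 0,"claw": 40}

```text
t: 19.3
tool_pos: [0.4937, 0.0399, 0.0264]
tcp_rot: [-0.0, -0.137, 0.991, -0.0]
force: [0.6, -0.6, -0.7]
width: 0.0526
finger_force: 32.4
```

Call:
jog_arm:
  deltas:
    - {"dx": 0,"dy": 0,"dz": 0,"rx": 0,"ry": 0,"rz": 0,"claw": 66}
    - {"dx": 0,"dy": 0,"dz": 0,"rx": 0,"ry": 0,"rz": 0,"claw": 66}
    - {"dx": 0,"dy": 0,"dz": -0.4,"rx": 0,"ry": 0,"rz": 0,"claw": 66}
    - {"dx": 0,"dy": 0,"dz": -1.4,"rx": 0,"ry": 0,"rz": 0,"claw": 66}
    - {"dx": 0,"dy": 0,"dz": -2.6,"rx": 0,"ry": 0,"rz": 0,"claw": 66}

```text
t: 19.8
tool_pos: [0.493, 0.0401, 0.1316]
tcp_rot: [-0.001, -0.137, 0.991, 0.0]
force: [1.7, 0.2, 1.0]
width: 0.0659
finger_force: 0.0
```

Call:
jog_arm:
  deltas:
    - {"dx": 0.2,"dy": -1,"dz": -1,"rx": 0,"ry": 0,"rz": 0,"claw": 85}
    - {"dx": 0.5,"dy": -2.2,"dz": -2,"rx": 0,"ry": 0,"rz": 0,"claw": 85}
    - {"dx": 0.8,"dy": -3.4,"dz": -2,"rx": 0,"ry": 0,"rz": 0,"claw": 85}
    - {"dx": 1.1,"dy": -4.6,"dz": -2,"rx": 0,"ry": 0,"rz": 0,"claw": 85}
    - {"dx": 1.3,"dy": -5.8,"dz": -2,"rx": 0,"ry": 0,"rz": 0,"claw": 85}

```text
t: 20.3
tool_pos: [0.5054, -0.1847, 0.2128]
tcp_rot: [0.002, -0.137, 0.991, -0.001]
force: [1.3, 0.9, -0.1]
width: 0.0848
finger_force: 0.0
```

Run:
```python
from look import *
p=ctrl.camera("top"); print("top"); whites(p); tray(p); 
p=ctrl.camera("wrist"); print("wrist"); whites(p)
to(.439,-.36,.13); print(t2w(.036,.045))
```

```text
top
cat1 0.88 [337. 165.] pct [ 0.6646 -0.1035] circ 666 -103 27 ztop 0.071
cat1 0.85 [286. 221.] pct [0.4932 0.0382] circ 492 38 29 ztop 0.078
vase1 0.94 [444. 238.] pct [ 0.4408 -0.4055] circ 441 -406 28 ztop 0.068
handle ((498.7179870605469, -101.91781616210938), (67.7078857421875, 9.450420379638672), 15.482507705688477)
tray 0.74 ((469.70343017578125, -8.51708984375), (148.62246704101562, 208.25843811035156), 15.181855201721191)
tray [(array([ 0.469, -0.014]), 0.79)]
tray_back [(array([ 0.499, -0.119]), 0.91)]
wrist
cat1 0.96 [347. 305.] pct [ 0.6604 -0.1044] circ 666 -103 28 ztop 0.072
cat1 0.72 [500. 219.] pct [0.493  0.0334] circ 494 57 48 ztop 0.078
vase1 0.91 [131.  62.] pct [ 0.4386 -0.3978] circ 439 -404 27 ztop 0.065
d [ 2.81 -3.84  2.02] rz 0 rows 5.0 yaw 105.8 tilt [ 0.001 -0.    -1.   ] q [-0.34  0.05  0.08  1.6   0.   -0.62] t 20.75
[0.49351518 0.04297411]
```

```bash
python3 -c "
from h import *
to(.44,-.4045,.12,106);to(.44,-.4045,.02,106)"
```

```text
d [ 3.09 -4.92  2.27] rz -0.2 rows 5.0 yaw 105.8 tilt [ 0.001 -0.    -1.   ] q [-0.34  0.05  0.08  1.6   0.   -0.62] t 20.75
d [ 3.1  -4.92  4.77] rz -0.2 rows 7.0 yaw 105.8 tilt [ 0.001 -0.    -1.   ] q [-0.34  0.05  0.08  1.6   0.   -0.62] t 20.75
```

Call:
jog_arm:
  deltas:
    - {"dx": 0.6,"dy": -1,"dz": 0.3,"rx": 0,"ry": 0,"rz": 0,"claw": 85}
    - {"dx": 1.2,"dy": -2,"dz": 0.8,"rx": 0,"ry": 0,"rz": 0,"claw": 85}
    - {"dx": 1.9,"dy": -3,"dz": 1.3,"rx": 0,"ry": 0,"rz": 0,"claw": 85}
    - {"dx": 2.5,"dy": -4,"dz": 1.7,"rx": 0,"ry": 0,"rz": 0,"claw": 85}
    - {"dx": 3.1,"dy": -4.92,"dz": 2.0,"rx": 0,"ry": 0,"rz": 0,"claw": 85}

```text
t: 21.25
tool_pos: [0.4389, -0.4063, 0.1294]
tcp_rot: [0.0, -0.138, 0.99, 0.0]
force: [2.2, -0.3, 0.5]
width: 0.0848
finger_force: 0.0
```

Call:
jog_arm:
  deltas:
    - {"dx": 0,"dy": 0,"dz": 0,"rx": 0,"ry": 0,"rz": 0,"claw": 85}
    - {"dx": 0,"dy": 0,"dz": 1,"rx": 0,"ry": 0,"rz": 0,"claw": 85}
    - {"dx": 0,"dy": 0,"dz": 1.9,"rx": 0,"ry": 0,"rz": 0,"claw": 85}
    - {"dx": 0,"dy": 0,"dz": 2.5,"rx": 0,"ry": 0,"rz": 0,"claw": 85}
    - {"dx": 0,"dy": 0,"dz": 2.75,"rx": 0,"ry": 0,"rz": 0,"claw": 85}

```text
t: 21.75
tool_pos: [0.4389, -0.4035, 0.0178]
tcp_rot: [-0.001, -0.138, 0.99, 0.001]
force: [-0.5, 0.1, -0.2]
width: 0.0851
finger_force: 0.0
```

Call:
jog_arm:
  deltas:
    - {"dx": 0,"dy": 0,"dz": 0,"rx": 0,"ry": 0,"rz": 0,"claw": 40}
    - {"dx": 0,"dy": 0,"dz": 0,"rx": 0,"ry": 0,"rz": 0,"claw": 40}
    - {"dx": 0,"dy": 0,"dz": 0,"rx": 0,"ry": 0,"rz": 0,"claw": 40}
    - {"dx": 0,"dy": 0,"dz": 0,"rx": 0,"ry": 0,"rz": 0,"claw": 40}
    - {"dx": 0,"dy": 0,"dz": 0,"rx": 0,"ry": 0,"rz": 0,"claw": 40}

```text
t: 22.25
tool_pos: [0.4403, -0.4062, 0.0224]
tcp_rot: [0.001, -0.137, 0.991, -0.001]
force: [0.9, 1.7, 7.0]
width: 0.0528
finger_force: 32.4
```

Call:
jog_arm:
  deltas:
    - {"dx": 0,"dy": 0,"dz": -0.4,"rx": 0,"ry": 0,"rz": 0,"claw": 40}
    - {"dx": 0,"dy": 0,"dz": -1,"rx": 0,"ry": 0,"rz": 0,"claw": 40}
    - {"dx": 0,"dy": 0,"dz": -2,"rx": 0,"ry": 0,"rz": 0,"claw": 40}
    - {"dx": 0,"dy": 0,"dz": -3,"rx": 0,"ry": 0,"rz": 0,"claw": 40}
    - {"dx": 0,"dy": 0,"dz": -3,"rx": 0,"ry": 0,"rz": 0,"claw": 40}

```text
t: 22.75
tool_pos: [0.441, -0.4074, 0.1472]
tcp_rot: [0.003, -0.137, 0.991, -0.004]
force: [-0.4, -0.6, -1.8]
width: 0.0529
finger_force: 32.3
```

```bash
python3 -c "
from h import *
x,y=t2w(-.036,.045); to(x,y,.14,106)"
```

```text
d [-2.52 10.47  0.11] rz -0.3 rows 9.0 yaw 105.7 tilt [ 0.007 -0.007 -1.   ] q [-0.75  0.18  0.1   1.48 -0.   -1.02] t 22.75
```

Call:
jog_arm:
  deltas:
    - {"dx": -0.25,"dy": 1,"dz": 0,"rx": 0,"ry": 0,"rz": 0,"claw": 40}
    - {"dx": -0.55,"dy": 2.2,"dz": 0,"rx": 0,"ry": 0,"rz": 0,"claw": 40}
    - {"dx": -0.85,"dy": 3.4,"dz": 0,"rx": 0,"ry": 0,"rz": 0,"claw": 40}
    - {"dx": -1.15,"dy": 4.6,"dz": 0,"rx": 0,"ry": 0,"rz": 0,"claw": 40}
    - {"dx": -1.4,"dy": 5.8,"dz": 0,"rx": 0,"ry": 0,"rz": 0,"claw": 40}

```text
t: 23.25
tool_pos: [0.4298, -0.1655, 0.1402]
tcp_rot: [0.0, -0.137, 0.991, -0.0]
force: [1.3, 0.3, -1.1]
width: 0.0522
finger_force: 32.4
```

Call:
jog_arm:
  deltas:
    - {"dx": -0.3,"dy": 1.1,"dz": 0,"rx": 0,"ry": 0,"rz": 0,"claw": 40}
    - {"dx": -0.6,"dy": 2.2,"dz": 0,"rx": 0,"ry": 0,"rz": 0,"claw": 40}
    - {"dx": -0.8,"dy": 3.4,"dz": 0,"rx": 0,"ry": 0,"rz": 0,"claw": 40}
    - {"dx": -1.1,"dy": 4.3,"dz": 0,"rx": 0,"ry": 0,"rz": 0,"claw": 40}
    - {"dx": -1.1,"dy": 4.6,"dz": 0,"rx": 0,"ry": 0,"rz": 0,"claw": 40}

```text
t: 23.75
tool_pos: [0.4226, 0.0247, 0.1404]
tcp_rot: [0.001, -0.138, 0.99, 0.0]
force: [-0.6, 0.7, -1.6]
width: 0.0524
finger_force: 32.4
```

```bash
python3 -c "
from h import *
x,y=t2w(-.036,.045); to(x,y,.0295,106)"
```

```text
d [-0.03 -0.05  2.77] rz -0.1 rows 3.0 yaw 105.9 tilt [ 0.001  0.001 -1.   ] q [ 0.06 -0.23 -0.32  1.49  0.   -0.22] t 23.75
```

Call:
jog_arm:
  deltas:
    - {"dx": 0,"dy": -0.05,"dz": 1.0,"rx": 0,"ry": 0,"rz": 0,"claw": 40}
    - {"dx": 0,"dy": -0.05,"dz": 2.0,"rx": 0,"ry": 0,"rz": 0,"claw": 40}
    - {"dx": 0,"dy": -0.05,"dz": 2.5,"rx": 0,"ry": 0,"rz": 0,"claw": 40}
    - {"dx": 0,"dy": -0.05,"dz": 2.7,"rx": 0,"ry": 0,"rz": 0,"claw": 40}
    - {"dx": 0,"dy": -0.05,"dz": 2.77,"rx": 0,"ry": 0,"rz": 0,"claw": 40}

```text
t: 24.25
tool_pos: [0.4239, 0.0202, 0.0304]
tcp_rot: [0.001, -0.137, 0.991, 0.001]
force: [-6.3, 4.8, 21.0]
width: 0.0524
finger_force: 35.0
```

Call:
jog_arm:
  deltas:
    - {"dx": 0,"dy": 0,"dz": 0,"rx": 0,"ry": 0,"rz": 0,"claw": 66}
    - {"dx": 0,"dy": 0,"dz": 0,"rx": 0,"ry": 0,"rz": 0,"claw": 66}
    - {"dx": 0,"dy": 0,"dz": -0.4,"rx": 0,"ry": 0,"rz": 0,"claw": 66}
    - {"dx": 0,"dy": 0,"dz": -1.4,"rx": 0,"ry": 0,"rz": 0,"claw": 66}
    - {"dx": 0,"dy": 0,"dz": -2.6,"rx": 0,"ry": 0,"rz": 0,"claw": 66}

```text
t: 24.75
tool_pos: [0.4222, 0.0196, 0.1337]
tcp_rot: [-0.001, -0.137, 0.991, 0.0]
force: [1.5, 0.3, 0.5]
width: 0.0654
finger_force: 0.0
```

```bash
python3 -c "
from h import *
to(.62,-.10,.22,106)"
```

```text
d [-3.95 -4.22 -2.17] rz -0.3 rows 5.0 yaw 105.7 tilt [-0.003 -0.    -1.   ] q [ 0.05 -0.23 -0.33  1.48 -0.   -0.23] t 24.75
```

Call:
jog_arm:
  deltas:
    - {"dx": -0.5,"dy": -0.5,"dz": -1,"rx": 0,"ry": 0,"rz": 0,"claw": 76}
    - {"dx": -1.3,"dy": -1.4,"dz": -1.9,"rx": 0,"ry": 0,"rz": 0,"claw": 76}
    - {"dx": -2.3,"dy": -2.4,"dz": -2,"rx": 0,"ry": 0,"rz": 0,"claw": 76}
    - {"dx": -3.2,"dy": -3.3,"dz": -2,"rx": 0,"ry": 0,"rz": 0,"claw": 76}
    - {"dx": -3.95,"dy": -4.2,"dz": -2,"rx": 0,"ry": 0,"rz": 0,"claw": 76}

```text
t: 25.25
tool_pos: [0.6118, -0.0932, 0.2143]
tcp_rot: [0.001, -0.137, 0.991, -0.0]
force: [1.1, 0.9, 1.1]
width: 0.0761
finger_force: 0.0
```

Run:
```python
from look import *
p=ctrl.camera("wrist"); whites(p)
print([(w(p,r["xy"],0).round(4)[:2],np.round(r["xy"]),round(r["score"],2)) for r in ctrl.place_of(p,"cat1")])
p=ctrl.camera("top"); save(p,"t7"); whites(p); tray(p); to(.666,-.103,.1,106); to(.666,-.103,.02,106)
```

```text
cat1 0.92 [304. 220.] pct [ 0.6655 -0.1035] circ 667 -103 27 ztop 0.073
cat1 0.69 [471. 108.] pct [0.4953 0.0339] circ 494 37 29 ztop 0.08
vase1 0.61 [487.  33.] pct [0.4253 0.0146] circ 415 26 39 ztop 0.074
[(array([ 0.6718, -0.1017]), array([305., 214.]), 0.8), (array([ 0.7629, -0.0657]), array([314., 277.]), 0.73), (array([ 0.6698, -0.1975]), array([234., 194.]), 0.6), (array([ 0.5001, -0.111 ]), array([335.,  77.]), 0.39)]
handle None
tray 0.72 ((463.646240234375, 87.92507934570312), (44.149688720703125, 123.29753112792969), 85.43348693847656)
tray []
tray_back []
d [-1.28 -0.67  2.87] rz -0.2 rows 3.0 yaw 105.8 tilt [ 0.002 -0.    -1.   ] q [-0.15  0.24  0.3   1.63  0.   -0.42] t 25.75
d [-1.27 -0.66  4.87] rz -0.2 rows 5.0 yaw 105.8 tilt [ 0.002 -0.    -1.   ] q [-0.15  0.24  0.3   1.63  0.   -0.42] t 25.75
```

Call:
jog_arm:
  deltas:
    - {"dx": -1.0,"dy": -0.6,"dz": 0.4,"rx": 0,"ry": 0,"rz": 0,"claw": 78}
    - {"dx": -1.28,"dy": -0.66,"dz": 1.3,"rx": 0,"ry": 0,"rz": 0,"claw": 78}
    - {"dx": -1.28,"dy": -0.66,"dz": 2.5,"rx": 0,"ry": 0,"rz": 0,"claw": 78}
    - {"dx": -1.28,"dy": -0.66,"dz": 3.6,"rx": 0,"ry": 0,"rz": 0,"claw": 78}
    - {"dx": -1.28,"dy": -0.66,"dz": 4.6,"rx": 0,"ry": 0,"rz": 0,"claw": 78}

```text
t: 26.25
tool_pos: [0.6657, -0.1028, 0.0279]
tcp_rot: [0.0, -0.137, 0.991, -0.0]
force: [0.8, -1.1, 0.1]
width: 0.0782
finger_force: 0.0
```

Call:
jog_arm:
  deltas:
    - {"dx": 0,"dy": 0,"dz": 0.25,"rx": 0,"ry": 0,"rz": 0,"claw": 78}
    - {"dx": 0,"dy": 0,"dz": 0.25,"rx": 0,"ry": 0,"rz": 0,"claw": 40}
    - {"dx": 0,"dy": 0,"dz": 0.25,"rx": 0,"ry": 0,"rz": 0,"claw": 40}
    - {"dx": 0,"dy": 0,"dz": 0.25,"rx": 0,"ry": 0,"rz": 0,"claw": 40}
    - {"dx": 0,"dy": 0,"dz": 0.25,"rx": 0,"ry": 0,"rz": 0,"claw": 40}

```text
t: 26.75
tool_pos: [0.6678, -0.1035, 0.0222]
tcp_rot: [0.002, -0.137, 0.991, -0.001]
force: [-0.8, -0.6, 7.2]
width: 0.0525
finger_force: 32.9
```

Call:
jog_arm:
  deltas:
    - {"dx": 0,"dy": 0,"dz": 0,"rx": 0,"ry": 0,"rz": 0,"claw": 40}
    - {"dx": 0,"dy": 0,"dz": -0.5,"rx": 0,"ry": 0,"rz": 0,"claw": 40}
    - {"dx": 0,"dy": 0,"dz": -1.5,"rx": 0,"ry": 0,"rz": 0,"claw": 40}
    - {"dx": 0,"dy": 0,"dz": -2.6,"rx": 0,"ry": 0,"rz": 0,"claw": 40}
    - {"dx": 0,"dy": 0,"dz": -3.2,"rx": 0,"ry": 0,"rz": 0,"claw": 40}

```text
t: 27.25
tool_pos: [0.6674, -0.1035, 0.1526]
tcp_rot: [0.003, -0.137, 0.991, -0.001]
force: [-0.5, 0.3, -1.3]
width: 0.0525
finger_force: 32.2
```

```bash
python3 -c "
from h import *
x,y=t2w(0,-.02); to(x,y,.145,106)"
```

```text
d [4.08 3.07 0.16] rz -0.3 rows 5.0 yaw 105.7 tilt [ 0.005 -0.001 -1.   ] q [-0.15  0.37  0.35  1.54 -0.   -0.43] t 27.25
```

Call:
jog_arm:
  deltas:
    - {"dx": 0.7,"dy": 0.5,"dz": 0,"rx": 0,"ry": 0,"rz": 0,"claw": 40}
    - {"dx": 1.6,"dy": 1.2,"dz": 0,"rx": 0,"ry": 0,"rz": 0,"claw": 40}
    - {"dx": 2.5,"dy": 1.9,"dz": 0,"rx": 0,"ry": 0,"rz": 0,"claw": 40}
    - {"dx": 3.4,"dy": 2.6,"dz": 0,"rx": 0,"ry": 0,"rz": 0,"claw": 40}
    - {"dx": 4.08,"dy": 3.07,"dz": 0,"rx": 0,"ry": 0,"rz": 0,"claw": 40}

```text
t: 27.75
tool_pos: [0.4739, -0.0286, 0.1482]
tcp_rot: [0.001, -0.137, 0.991, -0.0]
force: [-0.2, 0.1, -0.8]
width: 0.0524
finger_force: 32.1
```

```bash
python3 -c "
from h import *
x,y=t2w(0,-.02); to(x,y,.03,106)"
```

```text
d [-0.06 -0.04  2.96] rz -0.2 rows 3.0 yaw 105.8 tilt [ 0.001  0.    -1.   ] q [-0.06 -0.11 -0.19  1.48  0.   -0.34] t 27.75
```

Call:
jog_arm:
  deltas:
    - {"dx": 0,"dy": 0,"dz": 1.0,"rx": 0,"ry": 0,"rz": 0,"claw": 40}
    - {"dx": 0,"dy": 0,"dz": 2.0,"rx": 0,"ry": 0,"rz": 0,"claw": 40}
    - {"dx": 0,"dy": 0,"dz": 2.6,"rx": 0,"ry": 0,"rz": 0,"claw": 40}
    - {"dx": 0,"dy": 0,"dz": 2.85,"rx": 0,"ry": 0,"rz": 0,"claw": 40}
    - {"dx": 0,"dy": 0,"dz": 2.93,"rx": 0,"ry": 0,"rz": 0,"claw": 40}

```text
t: 28.25
tool_pos: [0.4759, -0.0294, 0.0301]
tcp_rot: [-0.0, -0.137, 0.991, 0.0]
force: [-0.2, 0.8, -0.4]
width: 0.0527
finger_force: 32.1
```

Call:
jog_arm:
  deltas:
    - {"dx": 0,"dy": 0,"dz": 0,"rx": 0,"ry": 0,"rz": 0,"claw": 66}
    - {"dx": 0,"dy": 0,"dz": 0,"rx": 0,"ry": 0,"rz": 0,"claw": 66}
    - {"dx": 0,"dy": 0,"dz": -0.4,"rx": 0,"ry": 0,"rz": 0,"claw": 66}
    - {"dx": 0,"dy": 0,"dz": -1.4,"rx": 0,"ry": 0,"rz": 0,"claw": 66}
    - {"dx": 0,"dy": 0,"dz": -2.6,"rx": 0,"ry": 0,"rz": 0,"claw": 66}

```text
t: 28.75
tool_pos: [0.4755, -0.0294, 0.1354]
tcp_rot: [-0.0, -0.137, 0.991, 0.0]
force: [1.0, 0.1, 1.0]
width: 0.066
finger_force: 0.0
```

Call:
jog_arm:
  deltas:
    - {"dx": 0,"dy": -1,"dz": -1,"rx": 0,"ry": 0,"rz": 0,"claw": 50}
    - {"dx": 0,"dy": -2,"dz": -2,"rx": 0,"ry": 0,"rz": 0,"claw": 50}
    - {"dx": 0,"dy": -3.2,"dz": -2.5,"rx": 0,"ry": 0,"rz": 0,"claw": 50}
    - {"dx": 0,"dy": -4.4,"dz": -2.5,"rx": 0,"ry": 0,"rz": 0,"claw": 50}
    - {"dx": 0,"dy": -4.8,"dz": -2.5,"rx": 0,"ry": 0,"rz": 0,"claw": 50}

```text
t: 29.25
tool_pos: [0.5291, -0.2176, 0.2366]
tcp_rot: [0.002, -0.136, 0.991, -0.001]
force: [1.0, 0.6, -0.1]
width: 0.0497
finger_force: 0.0
```

Run:
```python
from look import *
p=ctrl.camera("top"); save(p,"t8"); whites(p); tray(p)
q=ctrl.camera("side"); print("side"); whites(q)
a=cv2.resize(p["frame"][150:300,120:400],None,fx=1.5,fy=1.5); b=cv2.resize(q["frame"][110:300,200:400],None,fx=1.85,fy=1.85)[:225*2]
h=min(len(a),len(b)); cv2.imwrite("pics/m8.png",np.hstack([a[:h],b[:h]]))
to(.498,-.103,.12,106); to(.498,-.103,.045,106)
```

```text
cat1 0.66 [311. 230.] pct [ 0.4753 -0.0302] circ 477 -28 29 ztop 0.077
vase1 0.9 [293. 243.] pct [0.4229 0.0187] circ 424 20 31 ztop 0.076
handle ((498.281982421875, -103.34788513183594), (68.67350769042969, 11.998297691345215), 15.954039573669434)
tray 0.97 ((472.74591064453125, -10.81390380859375), (150.14990234375, 217.36532592773438), 16.661907196044922)
tray [(array([ 0.4747, -0.0191]), 0.86)]
tray_back [(array([ 0.497 , -0.1196]), 0.78)]
side
cat1 0.85 [295. 224.] pct [ 0.4751 -0.0363] circ 481 -45 62 ztop 0.079
cat1 0.49 [295. 204.] pct [0.4915 0.0297] circ 495 16 43 ztop 0.081
vase1 0.68 [272. 214.] pct [0.4196 0.0124] circ 428 37 49 ztop 0.079
d [-0.03  2.86  2.86] rz -0.2 rows 4.0 yaw 105.8 tilt [ 0.001 -0.    -1.   ] q [-0.38  0.13  0.22  1.65  0.   -0.66] t 29.7
d [-0.03  2.86  4.74] rz -0.2 rows 5.0 yaw 105.8 tilt [ 0.001 -0.    -1.   ] q [-0.38  0.13  0.22  1.65  0.   -0.66] t 29.7
```

View pics/m8.png

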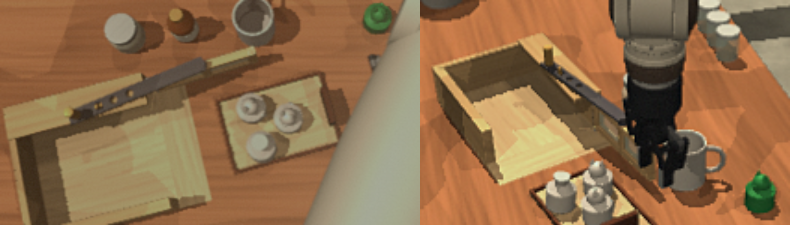

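All three white pieces stand on the tray (top view crop: 251,107; 289,117; 261,147). I'll push with two fingers spread across the back of the handle board.

```bash
cat >> h.py <<'E'
def w2b(x,y,v=BAY): c,s=np.cos(v[2]),np.sin(v[2]); d=np.array([x-v[0],y-v[1]]); return np.array([c*d[0]+s*d[1],-s*d[0]+c*d[1]])
E
python3 - <<'E'
from h import *
h=w2b(.4983,-.1033); print("handle bay",h, "tray",w2b(.4713,-.0102))
x,y=b2w(h[0],h[1]-.045); print(x,y); to(x,y,.1,15.9); to(x,y,.038,15.9)
E
```

```text
handle bay [-0.02101934 -0.31128888] tray [-0.0217238  -0.21435533]
0.5105196121630251 -0.14660913389327068
d [-0.03  1.72  3.36] rz 89.9 rows 11.0 yaw 105.8 tilt [ 0.001 -0.    -1.   ] q [-0.38  0.13  0.22  1.65  0.   -0.66] t 29.7
d [-0.03  1.72  4.91] rz 89.9 rows 11.0 yaw 105.8 tilt [ 0.001 -0.    -1.   ] q [-0.38  0.13  0.22  1.65  0.   -0.66] t 29.7
```

Call:
jog_arm:
  deltas:
    - {"dx": 0,"dy": 0,"dz": 0,"rx": 0,"ry": 0,"rz": 42.9,"claw": 40}
    - {"dx": 0,"dy": 0,"dz": 0,"rx": 0,"ry": 0,"rz": 42.9,"claw": 40}
    - {"dx": 0,"dy": 0,"dz": 0,"rx": 0,"ry": 0,"rz": 42.9,"claw": 40}
    - {"dx": 0,"dy": 0,"dz": 0,"rx": 0,"ry": 0,"rz": 42.9,"claw": 40}
    - {"dx": 0,"dy": 0,"dz": 0,"rx": 0,"ry": 0,"rz": 42.9,"claw": 40}

```text
t: 30.2
tool_pos: [0.528, -0.2134, 0.2344]
tcp_rot: [0.0, 0.237, 0.971, -0.0]
force: [-0.6, 0.9, -1.3]
width: 0.0402
finger_force: 0.0
```

Call:
jog_arm:
  deltas:
    - {"dx": 0,"dy": 0,"dz": 0,"rx": 0,"ry": 0,"rz": 42.9,"claw": 40}
    - {"dx": 0,"dy": 0,"dz": 0,"rx": 0,"ry": 0,"rz": 42.9,"claw": 40}
    - {"dx": 0,"dy": 0,"dz": 0,"rx": 0,"ry": 0,"rz": 42.9,"claw": 40}
    - {"dx": 0,"dy": 0,"dz": 0,"rx": 0,"ry": 0,"rz": 42.9,"claw": 40}
    - {"dx": 0,"dy": 0,"dz": 0,"rx": 0,"ry": 0,"rz": 42.9,"claw": 40}

```text
t: 30.7
tool_pos: [0.528, -0.2134, 0.2344]
tcp_rot: [0.0, 0.576, 0.817, 0.0]
force: [0.5, -0.3, -0.7]
width: 0.0401
finger_force: 0.0
```

Run:
```python
from h import *
x,y=b2w(-.021,-.356); to(x,y,.1,15.9); to(x,y,.038,15.9)
```

```text
d [1.73 0.15 3.36] rz 3.7 rows 4.0 yaw 19.6 tilt [ 0. -0. -1.] q [-0.38  0.13  0.22  1.65  0.    0.84] t 30.7
d [1.73 0.15 4.91] rz 3.7 rows 5.0 yaw 19.6 tilt [ 0. -0. -1.] q [-0.38  0.13  0.22  1.65  0.    0.84] t 30.7
```

Call:
jog_arm:
  deltas:
    - {"dx": 1.0,"dy": 0.15,"dz": 1.0,"rx": 0,"ry": 0,"rz": 3.7,"claw": 40}
    - {"dx": 1.7,"dy": 0.15,"dz": 2.0,"rx": 0,"ry": 0,"rz": 3.7,"claw": 40}
    - {"dx": 1.7,"dy": 0.15,"dz": 3.1,"rx": 0,"ry": 0,"rz": 3.7,"claw": 40}
    - {"dx": 1.7,"dy": 0.15,"dz": 4.2,"rx": 0,"ry": 0,"rz": 3.7,"claw": 40}
    - {"dx": 1.7,"dy": 0.15,"dz": 4.9,"rx": 0,"ry": 0,"rz": 3.7,"claw": 40}

```text
t: 31.2
tool_pos: [0.5089, -0.1467, 0.0351]
tcp_rot: [-0.001, 0.6, 0.8, -0.0]
force: [0.7, 1.0, 1.3]
width: 0.0406
finger_force: 0.0
```

Run:
```python
from h import *
for yy in(-.33,-.20,-.1,.011): x,y=b2w(-.021,yy); to(x,y,.038,15.8)
```

```text
d [ 0.65  0.05 -0.07] rz 0.5 rows 1.0 yaw 16.3 tilt [-0.002  0.001 -1.   ] q [-0.28  0.06 -0.25  1.27  0.    1.01] t 31.2
d [ 3.9   0.08 -0.07] rz 0.5 rows 4.0 yaw 16.3 tilt [-0.002  0.001 -1.   ] q [-0.28  0.06 -0.25  1.27  0.    1.01] t 31.2
d [ 6.4   0.1  -0.06] rz 0.5 rows 6.0 yaw 16.3 tilt [-0.002  0.001 -1.   ] q [-0.28  0.06 -0.25  1.27  0.    1.01] t 31.2
d [ 9.17  0.13 -0.06] rz 0.5 rows 8.0 yaw 16.3 tilt [-0.002  0.001 -1.   ] q [-0.28  0.06 -0.25  1.27  0.    1.01] t 31.2
```

Call:
jog_arm:
  deltas:
    - {"dx": 0.3,"dy": 0.03,"dz": 0,"rx": 0,"ry": 0,"rz": 0.5,"claw": 40}
    - {"dx": 0.5,"dy": 0.05,"dz": 0,"rx": 0,"ry": 0,"rz": 0.5,"claw": 40}
    - {"dx": 0.7,"dy": 0.05,"dz": 0,"rx": 0,"ry": 0,"rz": 0.5,"claw": 40}
    - {"dx": 0.9,"dy": 0.05,"dz": 0,"rx": 0,"ry": 0,"rz": 0.5,"claw": 40}
    - {"dx": 1.15,"dy": 0.05,"dz": 0,"rx": 0,"ry": 0,"rz": 0.5,"claw": 40}

```text
t: 31.7
tool_pos: [0.5011, -0.104, 0.0404]
tcp_rot: [0.003, 0.604, 0.797, 0.0]
force: [1.9, -7.0, 0.7]
width: 0.0396
finger_force: 3.7
```

Call:
jog_arm:
  deltas:
    - {"dx": 0.3,"dy": 0,"dz": 0,"rx": 0,"ry": 0,"rz": 0,"claw": 40}
    - {"dx": 0.6,"dy": 0,"dz": 0,"rx": 0,"ry": 0,"rz": 0,"claw": 40}
    - {"dx": 0.9,"dy": 0,"dz": 0,"rx": 0,"ry": 0,"rz": 0,"claw": 40}
    - {"dx": 1.2,"dy": 0,"dz": 0,"rx": 0,"ry": 0,"rz": 0,"claw": 40}
    - {"dx": 1.5,"dy": 0,"dz": 0,"rx": 0,"ry": 0,"rz": 0,"claw": 40}

```text
t: 32.2
tool_pos: [0.4847, -0.0461, 0.0404]
tcp_rot: [0.003, 0.604, 0.797, 0.0]
force: [2.9, -7.9, 1.6]
width: 0.0401
finger_force: 4.1
```

Call:
jog_arm:
  deltas:
    - {"dx": 0.3,"dy": 0,"dz": 0,"rx": 0,"ry": 0,"rz": 0,"claw": 40}
    - {"dx": 0.6,"dy": 0,"dz": 0,"rx": 0,"ry": 0,"rz": 0,"claw": 40}
    - {"dx": 0.9,"dy": 0,"dz": 0,"rx": 0,"ry": 0,"rz": 0,"claw": 40}
    - {"dx": 1.2,"dy": 0,"dz": 0,"rx": 0,"ry": 0,"rz": 0,"claw": 40}
    - {"dx": 1.5,"dy": 0,"dz": 0,"rx": 0,"ry": 0,"rz": 0,"claw": 40}

```text
t: 32.7
tool_pos: [0.4684, 0.0118, 0.0404]
tcp_rot: [0.003, 0.604, 0.797, 0.0]
force: [2.8, -7.0, 3.0]
width: 0.04
finger_force: 4.0
```

Run:
```python
from look import *
p=ctrl.camera("top"); save(p,"t9"); whites(p); tray(p); s=ctrl.get_state(); print(w2b(*s["tool_pos"][:2]),s["force"])
x,y=b2w(-.021,.011); to(x,y,.042,15.8)
```

```text
cat1 0.59 [236. 234.] pct [0.4574 0.17  ] circ 457 171 31 ztop 0.081
handle None
tray 0.65 ((416.51934814453125, 182.85426330566406), (144.72669982910156, 96.14241790771484), 12.26582145690918)
tray [(array([0.4408, 0.1239]), 0.78)]
tray_back []
[-0.01957053 -0.1919112 ] [-0.18749062  0.5476005   0.14240893]
d [ 5.07 -0.04 -0.09] rz -0.1 rows 5.0 yaw 15.7 tilt [ 0.001  0.    -1.   ] q [ 0.03 -0.09 -0.39  1.27  0.    1.32] t 33.0
```

Call:
jog_arm:
  deltas:
    - {"dx": 0.25,"dy": 0,"dz": 0,"rx": 0,"ry": 0,"rz": 0,"claw": 40}
    - {"dx": 0.5,"dy": 0,"dz": 0,"rx": 0,"ry": 0,"rz": 0,"claw": 40}
    - {"dx": 0.8,"dy": 0,"dz": 0,"rx": 0,"ry": 0,"rz": 0,"claw": 40}
    - {"dx": 1.1,"dy": 0,"dz": 0,"rx": 0,"ry": 0,"rz": 0,"claw": 40}
    - {"dx": 1.4,"dy": 0,"dz": 0,"rx": 0,"ry": 0,"rz": 0,"claw": 40}

```text
t: 33.5
tool_pos: [0.4524, 0.0651, 0.0385]
tcp_rot: [0.001, 0.604, 0.797, -0.001]
force: [3.4, -8.9, 2.0]
width: 0.0399
finger_force: 4.4
```

Call:
jog_arm:
  deltas:
    - {"dx": 0.25,"dy": 0,"dz": -0.05,"rx": 0,"ry": 0,"rz": 0,"claw": 40}
    - {"dx": 0.5,"dy": 0,"dz": -0.1,"rx": 0,"ry": 0,"rz": 0,"claw": 40}
    - {"dx": 0.8,"dy": 0,"dz": -0.1,"rx": 0,"ry": 0,"rz": 0,"claw": 40}
    - {"dx": 1.1,"dy": 0,"dz": -0.1,"rx": 0,"ry": 0,"rz": 0,"claw": 40}
    - {"dx": 1.4,"dy": 0,"dz": -0.1,"rx": 0,"ry": 0,"rz": 0,"claw": 40}

```text
t: 34.0
tool_pos: [0.4379, 0.1188, 0.0433]
tcp_rot: [0.002, 0.604, 0.797, -0.0]
force: [3.4, -13.3, 9.4]
width: 0.0401
finger_force: 6.8
```

Run:
```python
from h import *
x,y=b2w(-.021,.012); to(x,y,.044,15.8); print(ctrl.get_state()["force"])
```

```text
d [ 2.33 -0.06 -0.03] rz -0.2 rows 2.0 yaw 15.6 tilt [ 0.003 -0.003 -1.   ] q [ 0.27 -0.13 -0.42  1.28 -0.    1.57] t 34.0
[  3.35229214 -13.32262887   9.41092152]
```

Call:
jog_arm:
  deltas:
    - {"dx": 0.2,"dy": 0,"dz": 0,"rx": 0,"ry": 0,"rz": 0,"claw": 40}
    - {"dx": 0.45,"dy": 0,"dz": 0,"rx": 0,"ry": 0,"rz": 0,"claw": 40}
    - {"dx": 0.7,"dy": 0,"dz": 0,"rx": 0,"ry": 0,"rz": 0,"claw": 40}
    - {"dx": 0.95,"dy": 0,"dz": 0,"rx": 0,"ry": 0,"rz": 0,"claw": 40}
    - {"dx": 1.2,"dy": 0,"dz": 0,"rx": 0,"ry": 0,"rz": 0,"claw": 40}

```text
t: 34.5
tool_pos: [0.4249, 0.165, 0.0433]
tcp_rot: [0.002, 0.604, 0.797, -0.0]
force: [4.6, -12.0, 8.6]
width: 0.04
finger_force: 6.0
```

Call:
jog_arm:
  deltas:
    - {"dx": 0.25,"dy": 0,"dz": 0,"rx": 0,"ry": 0,"rz": 0,"claw": 40}
    - {"dx": 0.5,"dy": 0,"dz": 0,"rx": 0,"ry": 0,"rz": 0,"claw": 40}
    - {"dx": 0.8,"dy": 0,"dz": 0,"rx": 0,"ry": 0,"rz": 0,"claw": 40}
    - {"dx": 1.0,"dy": 0,"dz": 0,"rx": 0,"ry": 0,"rz": 0,"claw": 40}
    - {"dx": 1.15,"dy": 0,"dz": 0,"rx": 0,"ry": 0,"rz": 0,"claw": 40}

```text
t: 35.0
tool_pos: [0.4123, 0.2094, 0.0432]
tcp_rot: [0.002, 0.604, 0.797, -0.0]
force: [3.3, -12.4, 9.9]
width: 0.04
finger_force: 6.3
```

Call:
jog_arm:
  deltas:
    - {"dx": -0.5,"dy": 0,"dz": 0,"rx": 0,"ry": 0,"rz": 0,"claw": 40}
    - {"dx": -1,"dy": 0,"dz": -0.5,"rx": 0,"ry": 0,"rz": 0,"claw": 40}
    - {"dx": -1.5,"dy": 0,"dz": -1.5,"rx": 0,"ry": 0,"rz": 0,"claw": 40}
    - {"dx": -2,"dy": 0,"dz": -2.5,"rx": 0,"ry": 0,"rz": 0,"claw": 40}
    - {"dx": -2,"dy": 0,"dz": -3.5,"rx": 0,"ry": 0,"rz": 0,"claw": 40}

```text
t: 35.5
tool_pos: [0.433, 0.1315, 0.1836]
tcp_rot: [0.0, 0.605, 0.797, -0.0]
force: [1.0, 0.4, 0.5]
width: 0.04
finger_force: 0.0
```

Run:
```python
from look import *
p=ctrl.camera("top"); whites(p); tray(p)
q=ctrl.camera("wrist"); print("wrist"); whites(q)
m=ctrl.masks_of(q,"tray")[0]; c=cloud(q,m["pixels"]); k=c[(c[:,2]>.06)&(c[:,2]<.075)]
r=cv2.minAreaRect((k[:,:2]*1000).astype(np.float32)); print(r,len(k),k[:,2].max(),"handle bay",w2b(r[0][0]/1000,r[0][1]/1000))
f=c[(c[:,2]<.02)&(c[:,2]>.008)]; print("floor z",np.median(f[:,2]))
q2=ctrl.camera("side")
cv2.imwrite("pics/m10.png",np.hstack([cv2.resize(q["frame"],(480,300)),cv2.resize(q2["frame"][100:250,190:340],(300,300))]))
```

```text
vase1 0.64 [166. 278.] pct [0.3247 0.357 ] circ 326 357 15 ztop 0.085
handle None
tray 0.72 ((350.0671691894531, 412.2318115234375), (147.92831420898438, 47.91175842285156), 28.391021728515625)
tray []
tray_back []
wrist
cat1 0.85 [324.  16.] pct [0.389  0.2826] circ 387 292 29 ztop 0.072
((406.29217529296875, 225.43153381347656), (70.1390380859375, 11.597330093383789), 15.672757148742676) 1350 0.07127725367604407 handle bay [-0.02030395  0.03007507]
floor z 0.01483021024286596
```

View pics/m10.png

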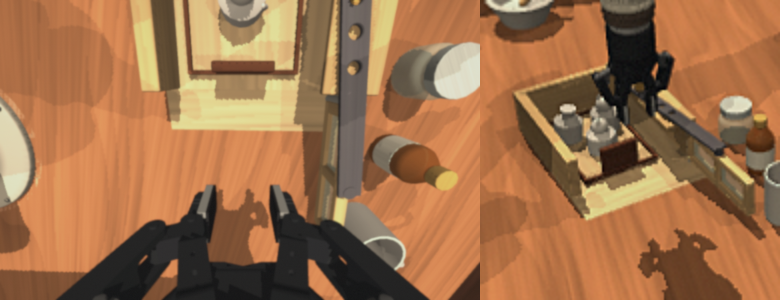

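The wrist and side views show the tray flat inside the bay, handle at bay y 0.030, with all three pieces standing. Now the stay: back to the knob.

```bash
python3 -c "
from h import *
to(.4708,.3475,.20,20.0)"
```

```text
d [ 4.89  2.37 -0.47] rz -4.3 rows 5.0 yaw 15.7 tilt [-0.001 -0.    -1.   ] q [ 0.3  -0.16 -0.17  1.56  0.    1.59] t 36.05
```

Call:
jog_arm:
  deltas:
    - {"dx": 0.8,"dy": 0.4,"dz": -0.5,"rx": 0,"ry": 0,"rz": -1,"claw": 60}
    - {"dx": 1.9,"dy": 0.9,"dz": -0.7,"rx": 0,"ry": 0,"rz": -2,"claw": 60}
    - {"dx": 3.0,"dy": 1.45,"dz": -0.7,"rx": 0,"ry": 0,"rz": -3,"claw": 60}
    - {"dx": 4.0,"dy": 1.95,"dz": -0.7,"rx": 0,"ry": 0,"rz": -4,"claw": 60}
    - {"dx": 4.89,"dy": 2.37,"dz": -0.7,"rx": 0,"ry": 0,"rz": -4.3,"claw": 60}

```text
t: 36.55
tool_pos: [0.4709, 0.3496, 0.2094]
tcp_rot: [-0.0, 0.573, 0.82, -0.0]
force: [0.2, 0.2, 0.8]
width: 0.0601
finger_force: 0.0
```

```bash
python3 stay.py; python3 -c "
from h import *
to(.4708,.3475,.1145,20.0)"
```

```text
stay_knob [324. 212.] 0.82 [0.4727 0.3471 0.122 ]
pin_top [320. 246.] 0.63 [0.4821 0.3102 0.11  ]
stay_hole1 [324. 264.] 0.97 [0.4947 0.2859 0.098 ]
stay_hole1 [328. 292.] 0.94 [0.5097 0.2558 0.098 ]
stay_hole1 [325. 245.] 0.93 [0.4886 0.3063 0.098 ]
stay_hole1 [260. 297.] 0.55 [0.4457 0.2253 0.098 ]
0.63 3972 knobtop [0.47047042 0.34831993 0.1375944 ] 407
d [0.01 0.01 2.37] rz 0.1 rows 2.0 yaw 20.1 tilt [-0.001 -0.001 -1.   ] q [ 0.64  0.16  0.2   1.61 -0.    1.86] t 36.8
```

Call:
jog_arm:
  deltas:
    - {"dx": 0,"dy": 0,"dz": 1.0,"rx": 0,"ry": 0,"rz": 0,"claw": 55}
    - {"dx": 0,"dy": 0,"dz": 1.9,"rx": 0,"ry": 0,"rz": 0,"claw": 55}
    - {"dx": 0,"dy": 0,"dz": 2.35,"rx": 0,"ry": 0,"rz": 0,"claw": 55}
    - {"dx": 0,"dy": 0,"dz": 2.35,"rx": 0,"ry": 0,"rz": 0,"claw": 55}
    - {"dx": 0,"dy": 0,"dz": 2.35,"rx": 0,"ry": 0,"rz": 0,"claw": 10}
  force: 40

```text
t: 37.3
tool_pos: [0.4713, 0.3465, 0.1172]
tcp_rot: [0.0, 0.574, 0.819, 0.0]
force: [0.2, 0.3, 0.2]
width: 0.0418
finger_force: 0.0
```

Call:
jog_arm:
  deltas:
    - {"dx": 0,"dy": 0,"dz": 0,"rx": 0,"ry": 0,"rz": 0,"claw": 10}
    - {"dx": 0,"dy": 0,"dz": 0,"rx": 0,"ry": 0,"rz": 0,"claw": 10}
    - {"dx": 0,"dy": 0,"dz": 0,"rx": 0,"ry": 0,"rz": 0,"claw": 10}
    - {"dx": 0,"dy": 0,"dz": 0,"rx": 0,"ry": 0,"rz": 0,"claw": 10}
    - {"dx": 0,"dy": 0,"dz": 0,"rx": 0,"ry": 0,"rz": 0,"claw": 10}

```text
t: 37.8
tool_pos: [0.4712, 0.3475, 0.1164]
tcp_rot: [0.0, 0.573, 0.819, 0.0]
force: [-0.5, 1.0, 1.8]
width: 0.0166
finger_force: 39.0
```

Call:
jog_arm:
  deltas:
    - {"dx": -0.02,"dy": 0,"dz": -0.2,"rx": 0,"ry": 0,"rz": 0,"claw": 10}
    - {"dx": -0.06,"dy": 0,"dz": -0.5,"rx": 0,"ry": 0,"rz": 0,"claw": 10}
    - {"dx": -0.1,"dy": 0,"dz": -0.8,"rx": 0,"ry": 0,"rz": 0,"claw": 10}
    - {"dx": -0.14,"dy": 0,"dz": -1.1,"rx": 0,"ry": 0,"rz": 0,"claw": 10}
    - {"dx": -0.14,"dy": 0,"dz": -1.15,"rx": 0,"ry": 0,"rz": 0,"claw": 10}

```text
t: 38.3
tool_pos: [0.4737, 0.3411, 0.164]
tcp_rot: [0.001, 0.574, 0.819, 0.0]
force: [-1.2, -2.4, -2.9]
width: 0.0167
finger_force: 39.3
```

Run:
```python
from h import *
s=ctrl.get_state(); print(s["tool_pos"],s["force"],s["width"])
pin=np.array([.486,.3065]); v=np.array([BAY[0],BAY[1],BAY[2]])
# middle hole: stay world angle = 72.6deg+yaw ; knob 71 beyond pin when level, 67*... when lifted
a=np.radians(72.6)+v[2]; u=np.array([np.cos(a),np.sin(a)])
lev=pin+.071*u; lif=pin+.0645*u; print("level",lev,"lifted",lif,"angle",np.degrees(a))
to(*lif,s["tool_pos"][2],np.degrees(a)-90)
```

```text
[0.47372465 0.34112541 0.1639969 ] [-1.17662072 -2.37169397 -2.88534044] 0.016657784723449667
level [0.48803652 0.37747079] lifted [0.48785008 0.37097346] angle 88.35633936609764
d [0.58 0.59 0.  ] rz 21.6 rows 3.0 yaw 20.0 tilt [ 0.002 -0.    -1.   ] q [ 0.62  0.15  0.1   1.52 -0.    1.85] t 38.3
```

Call:
jog_arm:
  deltas:
    - {"dx": 0.15,"dy": 0.12,"dz": 0,"rx": 0,"ry": 0,"rz": 4,"claw": 10}
    - {"dx": 0.3,"dy": 0.25,"dz": 0,"rx": 0,"ry": 0,"rz": 8,"claw": 10}
    - {"dx": 0.45,"dy": 0.4,"dz": 0,"rx": 0,"ry": 0,"rz": 13,"claw": 10}
    - {"dx": 0.55,"dy": 0.52,"dz": 0,"rx": 0,"ry": 0,"rz": 18,"claw": 10}
    - {"dx": 0.58,"dy": 0.59,"dz": 0,"rx": 0,"ry": 0,"rz": 21.5,"claw": 10}

```text
t: 38.8
tool_pos: [0.4878, 0.3726, 0.1628]
tcp_rot: [-0.0, 0.717, 0.697, 0.001]
force: [0.9, 2.3, -1.1]
width: 0.0166
finger_force: 39.9
```

Run:
```python
from h import *
p=ctrl.camera("wrist"); save(p,"w11"); s=ctrl.get_state(); print(s["tool_pos"],s["force"])
for r in ctrl.place_of(p,"stay_hole2"): print(np.round(r["xy"]),round(r["score"],2),[w(p,r["xy"],z).round(4)[:2] for z in(.122,.128,.133)])
for r in ctrl.place_of(p,"pin_top")[:2]: print("pin",np.round(r["xy"]),round(r["score"],2),w(p,r["xy"],.11).round(4))
print("knobtop px",px(p,[s["tool_pos"][0],s["tool_pos"][1],.18]))
cv2.imwrite("pics/w11c.png",cv2.resize(p["frame"][200:380,230:410],None,fx=3,fy=3,interpolation=cv2.INTER_CUBIC))
```

```text
[0.48783446 0.37261724 0.16273374] [-0.59118445 -1.41845745 -2.36638941]
[321. 314.] 0.93 [array([0.4841, 0.3044]), array([0.4843, 0.3096]), array([0.4845, 0.3139])]
[325. 287.] 0.87 [array([0.488 , 0.3286]), array([0.4881, 0.333 ]), array([0.4881, 0.3366])]
[322. 344.] 0.65 [array([0.4841, 0.2749]), array([0.4843, 0.2811]), array([0.4845, 0.2863])]
pin [321. 300.] 0.61 [0.4843 0.3076 0.11  ]
pin [321. 285.] 0.31 [0.4842 0.3222 0.11  ]
knobtop px [323.67749685 283.84491941]
```

View pics/w11c.png

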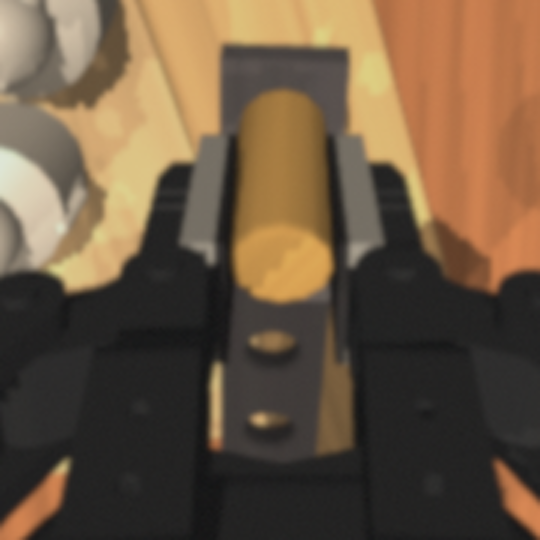

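The view shows hole 2 at crop (272,342), just ahead of the knob and over the pin by the geometry. I'll lower it.

Call:
jog_arm:
  deltas:
    - {"dx": 0.01,"dy": 0,"dz": 0.25,"rx": 0,"ry": 0,"rz": 0,"claw": 10}
    - {"dx": 0.03,"dy": 0,"dz": 0.5,"rx": 0,"ry": 0,"rz": 0,"claw": 10}
    - {"dx": 0.06,"dy": 0,"dz": 0.7,"rx": 0,"ry": 0,"rz": 0,"claw": 10}
    - {"dx": 0.08,"dy": 0,"dz": 0.88,"rx": 0,"ry": 0,"rz": 0,"claw": 10}
    - {"dx": 0.08,"dy": 0,"dz": 0.88,"rx": 0,"ry": 0,"rz": 0,"claw": 10}

```text
t: 39.45
tool_pos: [0.4871, 0.3765, 0.1256]
tcp_rot: [-0.001, 0.715, 0.699, 0.001]
force: [1.4, 11.3, -2.3]
width: 0.0165
finger_force: 40.3
```

```bash
python3 stay.py; python3 -c "
from h import *
to(.488,.3772,.1155); print(ctrl.get_state()['force'])"
```

```text
stay_knob [322. 271.] 0.89 [0.4861 0.3706 0.122 ]
pin_top [323. 342.] 0.56 [0.4853 0.3068 0.11  ]
stay_hole1 [325. 363.] 0.84 [0.4856 0.2732 0.098 ]
stay_hole1 [323. 299.] 0.79 [0.486  0.3321 0.098 ]
stay_hole1 [324. 334.] 0.71 [0.4855 0.3021 0.098 ]
0.64 4226 knobtop [0.48718255 0.37963659 0.14304693] 1213
d [0.02 0.02 0.26] rz 0 rows 1.0 yaw -1.4 tilt [-0.     0.002 -1.   ] q [0.66 0.23 0.12 1.46 0.   2.25] t 39.7
[ 1.01958548 10.12624907 -3.11700918]
```

Call:
jog_arm:
  deltas:
    - {"dx": 0.03,"dy": 0.01,"dz": 0.1,"rx": 0,"ry": 0,"rz": 0,"claw": 10}
    - {"dx": 0.05,"dy": 0.02,"dz": 0.2,"rx": 0,"ry": 0,"rz": 0,"claw": 10}
    - {"dx": 0.06,"dy": 0.02,"dz": 0.25,"rx": 0,"ry": 0,"rz": 0,"claw": 10}
    - {"dx": 0.06,"dy": 0.02,"dz": 0.26,"rx": 0,"ry": 0,"rz": 0,"claw": 10}
    - {"dx": 0.06,"dy": 0.02,"dz": 0.26,"rx": 0,"ry": 0,"rz": 0,"claw": 10}

```text
t: 40.2
tool_pos: [0.4881, 0.378, 0.1163]
tcp_rot: [-0.0, 0.716, 0.698, 0.001]
force: [-0.1, 5.6, 1.9]
width: 0.0165
finger_force: 41.2
```

Call:
jog_arm:
  deltas:
    - {"dx": 0,"dy": 0,"dz": 0,"rx": 0,"ry": 0,"rz": 0,"claw": 45}
    - {"dx": 0,"dy": 0,"dz": 0,"rx": 0,"ry": 0,"rz": 0,"claw": 45}
    - {"dx": 0,"dy": 0,"dz": 0,"rx": 0,"ry": 0,"rz": 0,"claw": 45}
    - {"dx": 0,"dy": 0,"dz": 0,"rx": 0,"ry": 0,"rz": 0,"claw": 45}
    - {"dx": 0,"dy": 0,"dz": 0,"rx": 0,"ry": 0,"rz": 0,"claw": 45}

```text
t: 40.7
tool_pos: [0.4881, 0.3773, 0.1163]
tcp_rot: [0.0, 0.716, 0.698, -0.0]
force: [-0.3, 0.5, -0.5]
width: 0.0448
finger_force: 0.0
```

Call:
jog_arm:
  deltas:
    - {"dx": 0,"dy": 0,"dz": -0.8,"rx": 0,"ry": 0,"rz": 0,"claw": 45}
    - {"dx": 0,"dy": 0,"dz": -1.8,"rx": 0,"ry": 0,"rz": 0,"claw": 45}
    - {"dx": 0,"dy": 0,"dz": -2.8,"rx": 0,"ry": 0,"rz": 0,"claw": 45}
    - {"dx": 0,"dy": 0,"dz": -3.8,"rx": 0,"ry": 0,"rz": 0,"claw": 45}
    - {"dx": 0,"dy": 0,"dz": -3.8,"rx": 0,"ry": 0,"rz": 0,"claw": 80}

```text
t: 41.2
tool_pos: [0.4891, 0.3781, 0.2748]
tcp_rot: [0.0, 0.716, 0.698, 0.004]
force: [0.2, 0.6, 0.1]
width: 0.0579
finger_force: 0.0
```

Run:
```python
from look import *
p=ctrl.camera("wrist")
m=ctrl.masks_of(p,"stay_knob"); c=cloud(p,m[0]["pixels"]); print("bar z",np.percentile(c[:,2],[2,50,98])); k=c[c[:,2]>.13]; print("knob",np.median(k,0))
b=c[(c[:,2]>.09)&(c[:,2]<.105)]; v=b-b.mean(0); print("slope z/y",np.polyfit(b[:,1],b[:,2],1))
for n in ("stay_hole3","pin_top"): print(n,[(w(p,r["xy"],.1).round(4)[:2],round(r["score"],2)) for r in ctrl.place_of(p,n)])
t=ctrl.camera("top"); whites(t); print([(w(t,r["xy"],.095).round(4)[:2],r["score"]) for r in ctrl.place_of(t,"stay_pivot")[:1]],"pivot pred",b2w(.0285,-.0744))
q=ctrl.camera("side"); cv2.imwrite("pics/fin.png",np.hstack([cv2.resize(p["frame"],(480,300)),cv2.resize(q["frame"][110:260,190:340],(300,300))]))
```

```text
bar z [0.08932356 0.09836274 0.13808743]
knob [0.48849173 0.37762362 0.13756948]
slope z/y [-0.00410315  0.09929943]
stay_hole3 [(array([0.4918, 0.3342]), 0.92), (array([0.4866, 0.2805]), 0.74), (array([0.489 , 0.3045]), 0.73), (array([0.4874, 0.3702]), 0.59)]
pin_top [(array([0.4859, 0.3049]), 0.79)]
cat1 0.92 [170. 256.] pct [0.402  0.3642] circ 404 371 37 ztop 0.084
cat1 0.56 [191. 261.] pct [0.3863 0.2939] circ 389 298 32 ztop 0.087
vase1 0.88 [173. 279.] pct [0.3306 0.3417] circ 331 345 27 ztop 0.084
[(array([0.4902, 0.1449]), 0.77)] pivot pred [0.48163221 0.13813465]
```

View pics/fin.png

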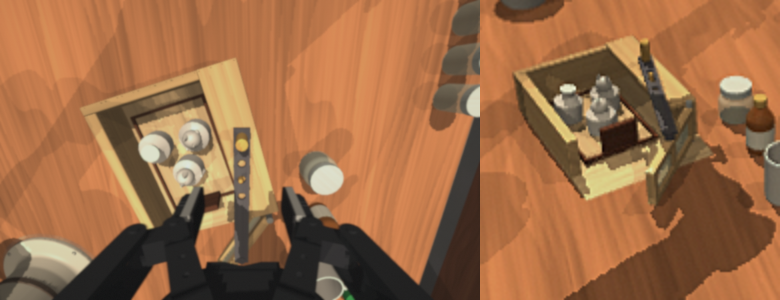

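The pin is in the middle hole with the bar level, the casement is half open, and all three pieces stand on the tray. The robot is clear of everything, so I'm handing in.

```bash
python3 -c "
from plant import ctrl
print(ctrl.sign_off())"
```

```text
the job is handed in; nothing more can be done
None
```

The job is handed in, verdict not shown: by my last camera check, the vase and both cats stand on the tray inside the bay, and the casement is half open with the stay's middle hole level over the pin.

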